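# Tip the drained tube blocks onto their bases and load them

### The job

The two grey tube blocks have been left standing on end to drain. Push each one over, without lifting it off the bench, so that it lies flat on its plain base with the holes up, and then move every sample tube from the yellow rack into a hole of the grey blocks (any hole, one tube to a hole), pushed fully home and upright. Leave the other things on the bench alone.

Things in the scene. Friction and masses are not known exactly. Their poses are not given: they have to be found in the camera images.
- block_a: Grey plastic tube block 150 x 60 x 50 mm, 0.35 to 0.6 kg, left (+y) half of the bench; starts standing on a 60 x 50 end. z: along its length, up at the start. +x: out of the 60 x 150 face with 3 holes (at x = +25 mm). Its base is the plain opposite face (x = -25 mm). Origin: centre of the end it stands on; 25 mm above the bench when it lies on its base. Pushed about 50 mm at 130 mm height it tips and falls.
- block_a_hole0 (a point): Centre of the mouth of a tube hole of block_a, in the plane of its hole face, 120 mm along its length from the origin. Square hole 18.5 mm wide, 38 mm deep, blind; 2 mm chamfer. Axes as the block's.
- block_a_hole1 (a point): Centre of the mouth of a tube hole of block_a, in the plane of its hole face, 75 mm along its length from the origin. Square hole 18.5 mm wide, 38 mm deep, blind; 2 mm chamfer. Axes as the block's.
- block_a_hole2 (a point): Centre of the mouth of a tube hole of block_a, in the plane of its hole face, 30 mm along its length from the origin. Square hole 18.5 mm wide, 38 mm deep, blind; 2 mm chamfer. Axes as the block's.
- block_b: Grey plastic tube block 150 x 60 x 50 mm, 0.35 to 0.6 kg, right (-y) half of the bench; starts standing on a 60 x 50 end. z: along its length, up at the start. +x: out of the 60 x 150 face with 3 holes (at x = +25 mm). Its base is the plain opposite face (x = -25 mm). Origin: centre of the end it stands on; 25 mm above the bench when it lies on its base. Pushed about 50 mm at 130 mm height it tips and falls.
- block_b_hole0 (a point): Centre of the mouth of a tube hole of block_b, in the plane of its hole face, 120 mm along its length from the origin. Square hole 18.5 mm wide, 38 mm deep, blind; 2 mm chamfer. Axes as the block's.
- block_b_hole1 (a point): Centre of the mouth of a tube hole of block_b, in the plane of its hole face, 75 mm along its length from the origin. Square hole 18.5 mm wide, 38 mm deep, blind; 2 mm chamfer. Axes as the block's.
- block_b_hole2 (a point): Centre of the mouth of a tube hole of block_b, in the plane of its hole face, 30 mm along its length from the origin. Square hole 18.5 mm wide, 38 mm deep, blind; 2 mm chamfer. Axes as the block's.
- rack: Yellow holding rack, a loose block 220 x 60 x 50 mm high, 0.7 kg, flat on the bench near the middle, with a single row of six square holes 18.5 mm wide, 38 mm deep, 38 mm apart along its x axis, centred. Origin: centre of its underside.
- tube0: Closed round sample tube, 100 mm long, 16 mm diameter, with an 18 mm screw cap over the top 20 mm; 20 g. Starts upright in a hole of the yellow rack, foot 12 mm above the bench, top 62 mm proud of the rack. Origin: centre of its rounded foot; z points to the cap. Absent (None) in some runs.
- tube1: Closed round sample tube, 100 mm long, 16 mm diameter, with an 18 mm screw cap over the top 20 mm; 20 g. Starts upright in a hole of the yellow rack, foot 12 mm above the bench, top 62 mm proud of the rack. Origin: centre of its rounded foot; z points to the cap. Absent (None) in some runs.
- tube2: Closed round sample tube, 100 mm long, 16 mm diameter, with an 18 mm screw cap over the top 20 mm; 20 g. Starts upright in a hole of the yellow rack, foot 12 mm above the bench, top 62 mm proud of the rack. Origin: centre of its rounded foot; z points to the cap. Absent (None) in some runs.
- tube3: Closed round sample tube, 100 mm long, 16 mm diameter, with an 18 mm screw cap over the top 20 mm; 20 g. Starts upright in a hole of the yellow rack, foot 12 mm above the bench, top 62 mm proud of the rack. Origin: centre of its rounded foot; z points to the cap. Absent (None) in some runs.
- tube4: Closed round sample tube, 100 mm long, 16 mm diameter, with an 18 mm screw cap over the top 20 mm; 20 g. Starts upright in a hole of the yellow rack, foot 12 mm above the bench, top 62 mm proud of the rack. Origin: centre of its rounded foot; z points to the cap. Absent (None) in some runs.
- tube5: Closed round sample tube, 100 mm long, 16 mm diameter, with an 18 mm screw cap over the top 20 mm; 20 g. Starts upright in a hole of the yellow rack, foot 12 mm above the bench, top 62 mm proud of the rack. Origin: centre of its rounded foot; z points to the cap. Absent (None) in some runs.
- jar: Bystander: amber screw-top jar, 56 mm wide, 95 mm high, standing. Origin: centre of its underside. Leave it alone.
- dishes: Bystander: stack of closed petri dishes, 90 mm wide, 30 mm high. Origin: centre of its underside. Leave it alone.
- carton: Bystander: small cardboard carton, 60 x 85 x 40 mm high. Origin: centre of its underside. Leave it alone.
- tape: Bystander: roll of paper tape lying flat, 64 mm wide, 20 mm high. Origin: centre of its underside. Leave it alone.
- spatula: Bystander: laboratory spatula about 150 mm long, lying flat. Origin: about the middle of its length, on the bench. Leave it alone.
- timer: Bystander: flat white bench timer, 60 x 60 x 22 mm. Origin: centre of its underside. Leave it alone.

How it is judged:
On the way:
1. both grey blocks lie flat and still on their base, holes up (angle between each of block_a, block_b's own x axis and vertical below 0.12 rad and height (world z) of each of block_a, block_b below 0.032 m and linear speed of each of block_a, block_b below 0.02 m/s), for 0.2 s.
At the end, for the whole second after the job is handed in: Both grey blocks lie on their base (hole face up within 0.12 rad, origin below 32 mm, still), and every tube that is present stands in a hole of a grey block: foot within 7 mm of the hole's centre sideways and at least 28 mm below the hole's mouth, within 0.15 rad of upright, at rest (all of step 1 and ((horizontal distance between tube0 and block_a_hole0 below 0.007 m and x of tube0 in the frame of block_a below -0.003 m) or (horizontal distance between tube0 and block_a_hole1 below 0.007 m and x of tube0 in the frame of block_a below -0.003 m) or (horizontal distance between tube0 and block_a_hole2 below 0.007 m and x of tube0 in the frame of block_a below -0.003 m) or (horizontal distance between tube0 and block_b_hole0 below 0.007 m and x of tube0 in the frame of block_b below -0.003 m) or (horizontal distance between tube0 and block_b_hole1 below 0.007 m and x of tube0 in the frame of block_b below -0.003 m) or (horizontal distance between tube0 and block_b_hole2 below 0.007 m and x of tube0 in the frame of block_b below -0.003 m)) and angle between each of tube0, tube1, tube2, tube3, tube4, tube5's own z axis and vertical below 0.15 rad and linear speed of each of tube0, tube1, tube2, tube3, tube4, tube5 below 0.02 m/s and ((horizontal distance between tube1 and block_a_hole0 below 0.007 m and x of tube1 in the frame of block_a below -0.003 m) or (horizontal distance between tube1 and block_a_hole1 below 0.007 m and x of tube1 in the frame of block_a below -0.003 m) or (horizontal distance between tube1 and block_a_hole2 below 0.007 m and x of tube1 in the frame of block_a below -0.003 m) or (horizontal distance between tube1 and block_b_hole0 below 0.007 m and x of tube1 in the frame of block_b below -0.003 m) or (horizontal distance between tube1 and block_b_hole1 below 0.007 m and x of tube1 in the frame of block_b below -0.003 m) or (horizontal distance between tube1 and block_b_hole2 below 0.007 m and x of tube1 in the frame of block_b below -0.003 m)) and ((horizontal distance between tube2 and block_a_hole0 below 0.007 m and x of tube2 in the frame of block_a below -0.003 m) or (horizontal distance between tube2 and block_a_hole1 below 0.007 m and x of tube2 in the frame of block_a below -0.003 m) or (horizontal distance between tube2 and block_a_hole2 below 0.007 m and x of tube2 in the frame of block_a below -0.003 m) or (horizontal distance between tube2 and block_b_hole0 below 0.007 m and x of tube2 in the frame of block_b below -0.003 m) or (horizontal distance between tube2 and block_b_hole1 below 0.007 m and x of tube2 in the frame of block_b below -0.003 m) or (horizontal distance between tube2 and block_b_hole2 below 0.007 m and x of tube2 in the frame of block_b below -0.003 m)) and ((horizontal distance between tube3 and block_a_hole0 below 0.007 m and x of tube3 in the frame of block_a below -0.003 m) or (horizontal distance between tube3 and block_a_hole1 below 0.007 m and x of tube3 in the frame of block_a below -0.003 m) or (horizontal distance between tube3 and block_a_hole2 below 0.007 m and x of tube3 in the frame of block_a below -0.003 m) or (horizontal distance between tube3 and block_b_hole0 below 0.007 m and x of tube3 in the frame of block_b below -0.003 m) or (horizontal distance between tube3 and block_b_hole1 below 0.007 m and x of tube3 in the frame of block_b below -0.003 m) or (horizontal distance between tube3 and block_b_hole2 below 0.007 m and x of tube3 in the frame of block_b below -0.003 m)) and ((horizontal distance between tube4 and block_a_hole0 below 0.007 m and x of tube4 in the frame of block_a below -0.003 m) or (horizontal distance between tube4 and block_a_hole1 below 0.007 m and x of tube4 in the frame of block_a below -0.003 m) or (horizontal distance between tube4 and block_a_hole2 below 0.007 m and x of tube4 in the frame of block_a below -0.003 m) or (horizontal distance between tube4 and block_b_hole0 below 0.007 m and x of tube4 in the frame of block_b below -0.003 m) or (horizontal distance between tube4 and block_b_hole1 below 0.007 m and x of tube4 in the frame of block_b below -0.003 m) or (horizontal distance between tube4 and block_b_hole2 below 0.007 m and x of tube4 in the frame of block_b below -0.003 m)) and ((horizontal distance between tube5 and block_a_hole0 below 0.007 m and x of tube5 in the frame of block_a below -0.003 m) or (horizontal distance between tube5 and block_a_hole1 below 0.007 m and x of tube5 in the frame of block_a below -0.003 m) or (horizontal distance between tube5 and block_a_hole2 below 0.007 m and x of tube5 in the frame of block_a below -0.003 m) or (horizontal distance between tube5 and block_b_hole0 below 0.007 m and x of tube5 in the frame of block_b below -0.003 m) or (horizontal distance between tube5 and block_b_hole1 below 0.007 m and x of tube5 in the frame of block_b below -0.003 m) or (horizontal distance between tube5 and block_b_hole2 below 0.007 m and x of tube5 in the frame of block_b below -0.003 m))); the robot touches nothing.
It fails at once if a grey block is lifted off the bench (origin above 80 mm) (height (world z) of any of block_a, block_b above 0.08 m).
It fails at once if a bystander is moved more than 50 mm or knocked over (distance of any of jar, dishes, carton, tape, spatula, timer from where it was at the start of the episode above 0.05 m or angle between jar's own z axis and vertical above 0.6 rad).
Of tube0, tube1, tube2, tube3, tube4, tube5 only 4 to 6 are there at a start; the rules pass over those that are not, and their reading is None.
At some moment in a run one of rack may be knocked a few centimetres aside while the robot is not near it.
It also fails if it takes over 210 s, if anything falls off the work surface, if the arm or the gripper's body presses on something with over 40 N, if the wrist force passes 120 N, or if a joint passes its speed limit or range.

### The arm

A 6-joint arm with a two-finger parallel gripper is mounted at the origin on the work surface. World frame = base frame: x ahead of the robot, y to its left, z up, the work surface at z = 0. Lengths are in m, angles in rad, forces in N, time in s.
With the tool pointing down it reaches from about 0.35 to 0.775 m from the base axis. Payload 7.3 kg.
Tool frame: the origin (TCP) lies between the finger pads; the fingertips stand 25 mm ahead of it and the grasp point (between the pads) lies 6 mm ahead of it; x points along the fingers, z is the direction in which the jaws open and shut, and the axes are right-handed (so a half turn about x gives the same grasp; the last joint's range is limited). The gripper opens to 92 mm and grips with 3 to 60 N. Pads are 19 mm wide; open, the fingers measure 130 mm over their backs; the gripper's body (75 mm by 190 mm) begins 47 mm behind the grasp point.
Start: joints at [-1.468, 0.342, 1.524, -0, 1.275, -0.146], TCP at [0.129, -0.509, 0.252] pointing down, gripper open.
Joint ranges: [-2.53, 2.53], [-0.77, 2.02], [0.04, 2.7], [-1, 4.14], [0.28, 2.66], [-3.11, 3.11]. Speed limits (rad/s): [2.57, 2.57, 3.14, 3.14, 3.14, 3.14].

### API

Orientations are given as a rotation vector (axis times angle).
In Python, from rig import arm gives the robot as it stands.
- The arm moves only by the shell command python3 -m jog 'ROWS' [FORCE]. ROWS is JSON, a list of rows, each a list of 7 numbers: the shift along the tool's x, y, z in m, then the turn, a rotation vector about the tool's x, y, z in rad, then the finger opening in m, from 0 to 0.0918. In form: [[x, y, z, ax, ay, az, jaw], ...]. A call has 1 to 10 rows; each row is the pose to reach, as a shift and turn from the pose commanded when the call began, along the tool's axes at that moment; what a row does not reach only later rows make up. A row lasts 1/8 s, in which the tool goes at most 62.5 mm and 10.7 degrees, less where a joint would pass 70% of its speed; a pose out of reach is approached as far as the arm can. A call with a gripper value outside its range is refused whole. The fingers move at their own pace and stop on an object; FORCE is the grip in N (left out, the last holds). Time passes only in rows, so rows that repeat a pose let the fingers close. It gives the time, the measured TCP pose, the force and the opening at its end, in the units of the state.
- arm.observe(): the state, without advancing time (a new reading comes with each control period).
- arm.grab_frame(name): name is "scene" or "side" or "wrist"; returns (picture, depth): 384x512x3 uint8, red, green, blue; 384x512 float32, m along the optical axis (not along the pixel's ray), 0 where there is no reading.
- arm.get_calibration(name): a dict with "mtx" (3x3 intrinsics, pixels), "R" (3x3) and "t" (3): a world point X has camera coordinates R X + t. Camera axes: x right, y down, z forward; pixel columns grow to the right and rows downward; lengths in m; the calibration is good to about 2 mm. A picture is of the moment at which its call begins: read the wrist's pose just before it. get_calibration takes no time and is no camera call; for the wrist camera it gives the pose at the moment of the call.
- arm.sign_off(): hands the job in, once; it reports no verdict.
The state is a dict: "clock": time; "qpos": joint angles; "joint_vel": joint speeds; "tau": joint torques, N m; "position": TCP position; "tool_rot": TCP orientation; "force": force on the tool from outside, world axes, zero at the start; "wrist_torque": the same for the moment, N m; "width": opening from 0.0 (shut) to 1.0 (fully open).
Only numpy, scipy, OpenCV 4.12 (cv2) and the standard library are available. Lean on these libraries where they do the work, as an engineer would, in place of code of your own. Each camera call takes 0.05 s, during which the arm holds its last target.

## Working session

There is one attempt and no reset: what is moved stays moved. The work goes in short steps, Python scripts to look and compute and a shell command to move; the robot and the scene stay as the last step left them, time stands still between calls to the robot, and variables do not carry over. Pictures are saved under pics/ and viewed, and the job is handed in when it is done.

```bash
ls; mkdir -p pics; python3 - <<'E'
from rig import arm
import cv2, numpy as np
s=arm.observe()
for k,v in s.items(): print(k,np.round(v,4))
for n in ["scene","side","wrist"]:
    c=arm.get_calibration(n); print(n,np.round(c["mtx"],1).tolist(),np.round(c["R"],4).tolist(),np.round(c["t"],4).tolist())
    p,d=arm.grab_frame(n)
    cv2.imwrite(f"pics/{n}0.png",p[:,:,::-1]); np.save(f"pics/{n}0d.npy",d); 
E
```

```text
pics
clock 0.0
qpos [-1.468   0.3427  1.525   0.      1.2754 -0.146 ]
joint_vel [-0.0018  0.0009 -0.0012 -0.0013 -0.0008 -0.0006]
tau [-1.80000e-03 -4.31246e+01 -2.44222e+01  7.14000e-02  5.60000e-02
 -1.00000e-04]
position [ 0.1293 -0.5085  0.2511]
tool_rot [ 1.0251  1.3177 -1.0232]
force [-0.3778  1.0348 -0.1242]
wrist_torque [ 0.039  -0.0095  0.0007]
width 1.0035
scene [[408.6, 0.0, 255.8], [0.0, 408.6, 186.3], [0.0, 0.0, 1.0]] [[-0.4487, 0.8935, -0.0184], [0.6641, 0.3196, -0.6758], [-0.598, -0.3155, -0.7368]] [0.2738, -0.3145, 1.357]
side [[463.5, 0.0, 251.5], [0.0, 463.5, 188.3], [0.0, 0.0, 1.0]] [[-0.7627, -0.6465, -0.0187], [-0.4568, 0.559, -0.692], [0.4578, -0.5193, -0.7216]] [0.4163, 0.3479, 0.7867]
wrist [[309.3, 0.0, 258.9], [0.0, 309.3, 192.1], [0.0, 0.0, 1.0]] [[0.2463, -0.9692, -0.0013], [-0.9311, -0.237, 0.2773], [-0.269, -0.067, -0.9608]] [-0.5246, -0.0346, 0.3908]
```

View pics/scene0.png

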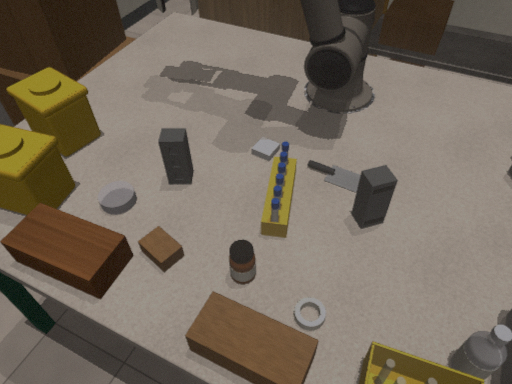

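View pics/side0.png

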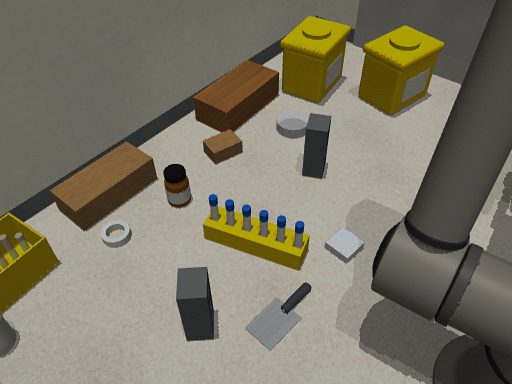

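View pics/wrist0.png

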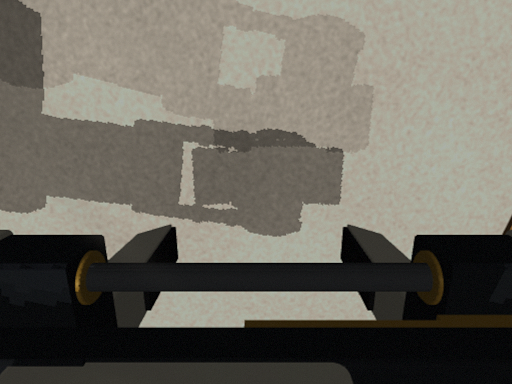

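The scene view shows the two dark blocks at about (177,157) and (375,195), the rack with six blue-capped tubes at (280,185), and the spatula at (335,175). Next I'll enhance the blocks to find the hole faces, and measure from depth.

```bash
cat > h.py <<'E'
import numpy as np, cv2
from rig import arm
def cloud(d,c):
    h,w=d.shape; u,v=np.meshgrid(np.arange(w),np.arange(h))
    K=c["mtx"]; P=np.stack([(u-K[0,2])/K[0,0]*d,(v-K[1,2])/K[1,1]*d,d],-1)
    return (P-c["t"])@c["R"]   # R^T (P-t)
def ray(c,uv,z):
    K=c["mtx"]; r=np.array([(uv[0]-K[0,2])/K[0,0],(uv[1]-K[1,2])/K[1,1],1.])
    o=-c["R"].T@c["t"]; r=c["R"].T@r
    return o+r*(z-o[2])/r[2]
def proj(c,X):
    p=c["R"]@np.asarray(X,float)+c["t"]; p=c["mtx"]@p; return p[:2]/p[2]
def crop(name,p,u0,u1,v0,v1,k,gain=1.):
    q=np.clip(p[v0:v1,u0:u1].astype(float)*gain,0,255).astype(np.uint8)
    cv2.imwrite(name,cv2.resize(q[:,:,::-1],None,fx=k,fy=k,interpolation=cv2.INTER_CUBIC))
E
python3 - <<'E'
from h import *
S=cv2.imread("pics/scene0.png")[:,:,::-1]; D=cv2.imread("pics/side0.png")[:,:,::-1]
a=[]
for p,(u,v) in [(S,(150,115)),(S,(340,155)),(D,(290,100)),(D,(165,255))]:
    q=np.clip(p[v:v+90,u:u+70].astype(float)*2.5,0,255).astype(np.uint8)
    a.append(cv2.resize(q[:,:,::-1],None,fx=2.8,fy=5,interpolation=cv2.INTER_CUBIC))
cv2.imwrite("pics/blk0.png",np.hstack(a))
for n in ["scene","side"]:
    c=arm.get_calibration(n); X=cloud(np.load(f"pics/{n}0d.npy"),c); p=S if n=="scene" else D
    d=np.load(f"pics/{n}0d.npy")
    for nm,m in [("bench",np.ones(d.shape,bool))]:
        z=X[...,2][(d>0)&(abs(X[...,0]-.5)<.2)&(abs(X[...,1])<.35)]; print(n,"median bench z",np.median(z))
    top=(abs(X[...,2]-.15)<.008)&(d>0)&(X[...,0]<.8)&(abs(X[...,1])<.6)&(p.max(-1)<110)
    k,l,st,_=cv2.connectedComponentsWithStats(top.astype(np.uint8))
    for i in range(1,k):
        if st[i,4]<60: continue
        P=X[l==i]; r=cv2.minAreaRect(P[:,:2].astype(np.float32)); print(n,st[i],np.round(r[0],4),np.round(r[1],4),r[2],P[:,2].mean())
E
```

```text
scene median bench z -0.0004591189206991054
scene [ 42  91  46  28 192] [ 0.5778 -0.5745] [0.0131 0.1355] 78.78594970703125 0.15119440478694954
scene [158 128  28  17 383] [ 0.5582 -0.2522] [0.0552 0.0594] 25.783832550048828 0.14834244254721565
scene [ 30 141  28  32 125] [ 0.7515 -0.4759] [0.0987 0.0098] 8.198649406433105 0.1516981860113712
scene [361 165  37  24 537] [0.4773 0.2356] [0.0532 0.0614] 44.212501525878906 0.1487046411037188
scene [490 328  20  17 102] [0.7468 0.4969] [0.0268 0.0129] 62.456748962402344 0.15109657396529919
side median bench z 0.0012168661356372122
side [290  47  47  15 150] [ 0.7328 -0.4988] [0.1343 0.0711] 48.82434844970703 0.1502994247361643
side [363  50  50  24 173] [ 0.5677 -0.5761] [0.1402 0.0409] 2.4023919105529785 0.1500991734329705
side [306 113  25  23 420] [ 0.5552 -0.2521] [0.0499 0.0653] 26.09453010559082 0.1498680972025909
side [ 176  267   32   36 1009] [0.4753 0.2342] [0.0502 0.062 ] 43.335693359375 0.15046201098027212
side [485 345  27  39 311] [0.0385 0.0496] [0.0108 0.0597] 53.83666229248047 0.15125982012531403
```

View pics/blk0.png

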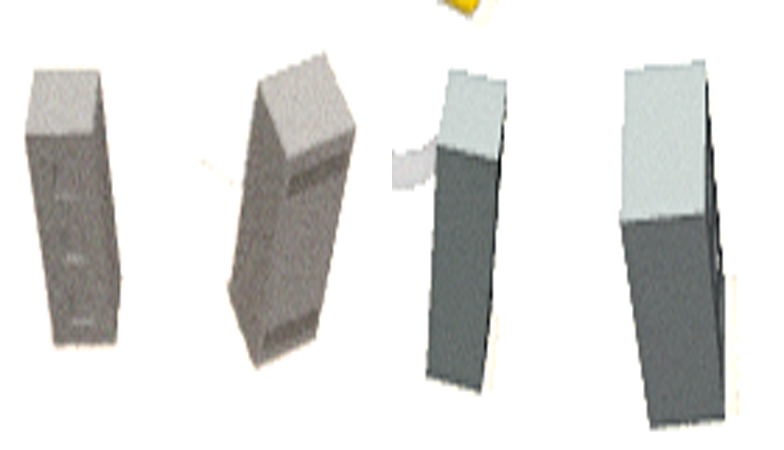

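```bash
python3 - <<'E'
from h import *
S=cv2.imread("pics/scene0.png")[:,:,::-1]; D=cv2.imread("pics/side0.png")[:,:,::-1]
a=[]
for p,(u,v) in [(S,(155,120)),(S,(350,158)),(D,(295,107)),(D,(170,260))]:
    q=p[v:v+80,u:u+50].astype(float); g=np.clip((q-20)*4,0,255).astype(np.uint8)
    a.append(cv2.resize(g[:,:,::-1],None,fx=4,fy=7,interpolation=cv2.INTER_NEAREST))
cv2.imwrite("pics/blk1.png",np.hstack(a))
for n in ["scene","side"]:
    c=arm.get_calibration(n); print(n,-c["R"].T@c["t"])
# corner rays: outer contours top faces
c=arm.get_calibration("scene")
for n in ["scene","side"]:
    c=arm.get_calibration(n); d=np.load(f"pics/{n}0d.npy"); X=cloud(d,c)
    for nm,(cx,cy) in dict(a=(.476,.235),b=(.556,-.252)).items():
        m=(np.hypot(X[...,0]-cx,X[...,1]-cy)<.07)&(X[...,2]>.02)&(X[...,2]<.135)&(d>0)
        P=X[m]; r=cv2.minAreaRect(P[:,:2].astype(np.float32)); print(n,nm,len(P),np.round(r[0],4),np.round(r[1],4),r[2])
        # normals: line-fit via direction of vertical faces
        gy,gx=np.gradient(X,axis=(0,1)); N=np.cross(gx,gy); N/=np.linalg.norm(N,axis=-1,keepdims=True)+1e-12
        A=np.degrees(np.arctan2(N[...,1],N[...,0]))[m]
        h,e=np.histogram(A,bins=36,range=(-180,180)); print([(int(e[i]),int(h[i])) for i in np.argsort(-h)[:5]])
E
```

```text
scene [1.14314753 0.28400544 0.79234414]
side [0.11628223 0.48320878 0.8162335 ]
scene a 1189 [0.4956 0.236 ] [0.0416 0.078 ] 3.4648830890655518
[(-140, 186), (-150, 146), (130, 134), (-130, 127), (120, 122)]
scene b 920 [ 0.5665 -0.2363] [0.041  0.0783] 63.62387466430664
[(-160, 116), (-70, 105), (-170, 98), (-150, 97), (-180, 82)]
side a 1085 [0.475  0.2345] [0.0503 0.0625] 43.7027587890625
[(-60, 199), (-50, 192), (-40, 156), (40, 117), (-70, 98)]
side b 823 [ 0.5548 -0.2515] [0.051  0.0633] 25.982250213623047
[(-80, 113), (-70, 113), (-60, 85), (-50, 80), (-90, 66)]
```

View pics/blk1.png

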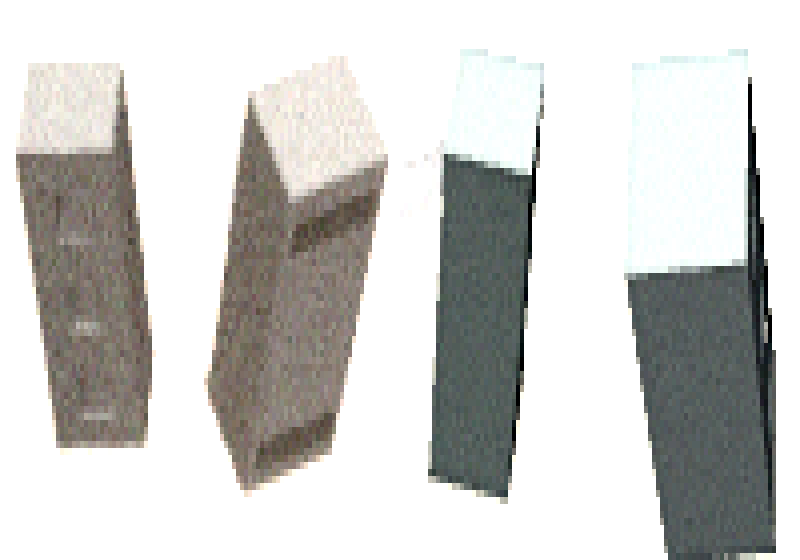

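Block b shows three holes on the face towards the scene camera (normal about 26°). Block a shows its base, with two cross bands, at normal about 44°, so its holes face about 224°. Next, a top-down height map to check clearances.

```bash
python3 - <<'E'
from h import *
# orthographic map: x up (0.1..0.9), y left (0.45..-0.5), 700 px/m
k=650; H=np.zeros((int(.8*k),int(1.0*k),3),np.uint8)+60
for n in ["side","scene"]:
    c=arm.get_calibration(n); d=np.load(f"pics/{n}0d.npy"); X=cloud(d,c); p=cv2.imread(f"pics/{n}0.png")
    m=(d>0)&(X[...,2]<.2)&(X[...,2]>-.02)
    o=np.argsort(X[m][:,2]); P=X[m][o]; C=p[m][o]
    r=((.9-P[:,0])*k).astype(int); q=((.5-P[:,1])*k).astype(int)
    for dr in (0,1):
        for dq in (0,1):
            rr,qq=r+dr,q+dq; ok=(rr>=0)&(rr<H.shape[0])&(qq>=0)&(qq<H.shape[1]); H[rr[ok],qq[ok]]=np.clip(C[ok]*1.5,0,255).astype(np.uint8)
for x in np.arange(.1,.95,.1):
    cv2.line(H,(0,int((.9-x)*k)),(H.shape[1],int((.9-x)*k)),(0,0,255),1); cv2.putText(H,f"{x:.1f}",(2,int((.9-x)*k)-2),0,.4,(0,0,255))
for y in np.arange(-.5,.55,.1):
    cv2.line(H,(int((.5-y)*k),0),(int((.5-y)*k),H.shape[0]),(255,0,0),1); cv2.putText(H,f"{y:.1f}",(int((.5-y)*k),10),0,.4,(255,0,0))
def box(cx,cy,a,col):
    e=np.array([np.cos(np.radians(a)),np.sin(np.radians(a))]); f=np.array([-e[1],e[0]]); c0=np.array([cx,cy])+e*.025
    P=[c0+f*.03,c0-f*.03,c0-f*.03+e*.15,c0+f*.03+e*.15]
    cv2.polylines(H,[np.array([[(.5-p[1])*k,(.9-p[0])*k] for p in P],np.int32)],True,col,2)
box(.475,.2345,43.7,(0,255,0)); box(.5555,-.252,206,(0,255,0))
cv2.imwrite("pics/map0.png",H)
c=arm.get_calibration("scene")
E
```

```text
(no output)
```

View pics/map0.png

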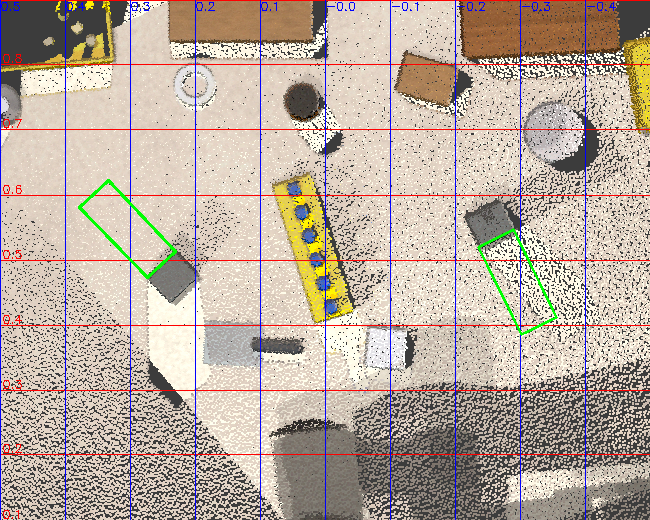

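```bash
cat >> h.py <<'E'
from scipy.spatial.transform import Rotation as Ro
def down(yaw):   # tool pointing down, jaw axis z at heading yaw (deg)
    a=np.radians(yaw); z=np.array([np.cos(a),np.sin(a),0]); x=np.array([0,0,-1.]); y=np.cross(z,x)
    return np.stack([x,y,z],1)
def to(pos,yaw,half=True):
    s=arm.observe(); R=Ro.from_rotvec(s["tool_rot"]).as_matrix(); p=s["position"]
    cur=np.degrees(np.arctan2(R[1,2],R[0,2]))
    best=None
    for y in ([yaw,yaw+180] if half else [yaw]):
        dy=(y-cur+180)%360-180
        q6=s["qpos"][5]+0
        if best is None or abs(dy)<abs(best[1]): best=(y,dy)
    Rt=down(best[0]); sh=R.T@(np.asarray(pos)-p); rv=Ro.from_matrix(R.T@Rt).as_rotvec()
    print(f"t={s['clock']:.2f} cur",np.round(p,4),"yaw %.1f"%cur,"tilt %.2f"%np.degrees(np.arccos(-R[2,0])),"q6 %.2f q1 %.2f"%(s["qpos"][5],s["qpos"][0]),"w %.3f F"%s["width"],np.round(s["force"],1))
    print("  -> yaw",round(best[0],1),"dyaw %.1f"%best[1],"row",np.round(sh,4).tolist(),np.round(rv,4).tolist(), "dist %.3f"%np.linalg.norm(sh))
E
python3 - <<'E'
from h import *
R=Ro.from_rotvec(arm.observe()["tool_rot"]).as_matrix();print(np.round(R,3))
c=arm.get_calibration("wrist"); p=arm.observe()["position"]
print("cam in tool",np.round(R.T@(-c["R"].T@c["t"]-p),4), "fwd in tool",np.round(R.T@c["R"][2],3))
a=np.radians(26)
to([.5555+.085*np.cos(a),-.252+.085*np.sin(a),.25],116)
a=np.radians(223.7)
to([.475+.085*np.cos(a),.2345+.085*np.sin(a),.25],133.7)
E
```

```text
[[-0.     0.969  0.246]
 [ 0.001  0.246 -0.969]
 [-1.     0.    -0.001]]
cam in tool [-0.1333  0.0751  0.0002] fwd in tool [ 0.961 -0.277 -0.   ]
t=0.15 cur [ 0.1293 -0.5086  0.2512] yaw -75.7 tilt 0.06 q6 -0.15 q1 -1.47 w 0.999 F [ 0.3 -0.1 -0. ]
  -> yaw 296 dyaw 11.7 row [0.0015, 0.5595, -0.161] [-0.205, -0.0011, -0.0003] dist 0.582
t=0.15 cur [ 0.1293 -0.5086  0.2512] yaw -75.7 tilt 0.06 q6 -0.15 q1 -1.47 w 0.999 F [ 0.3 -0.1 -0. ]
  -> yaw 313.7 dyaw 29.4 row [0.0019, 0.444, -0.5933] [-0.5139, -0.001, -0.0004] dist 0.741
```

```bash
python3 -m jog '[[0,0.28,-0.08,-0.1,0,0,0.03],[0,0.28,-0.08,-0.1,0,0,0.03],[0,0.28,-0.08,-0.1,0,0,0.03],[0,0.28,-0.08,-0.1,0,0,0.03],[0,0.28,-0.08,-0.1,0,0,0.03],[0,0.56,-0.161,-0.205,0,0,0.03],[0,0.56,-0.161,-0.205,0,0,0.03],[0,0.56,-0.161,-0.205,0,0,0.03],[0,0.56,-0.161,-0.205,0,0,0.03],[0,0.56,-0.161,-0.205,0,0,0.03]]' 20; python3 - <<'E'
from h import *
a=np.radians(26)
to([.5555+.085*np.cos(a),-.252+.085*np.sin(a),.150],116)
E
```

```text
clock: 1.4
position: [0.6343, -0.2128, 0.2509]
tool_rot: [0.868, 1.392, -0.867]
force: [-0.5, -0.7, -0.5]
width: 0.328
t=1.40 cur [ 0.6343 -0.2128  0.2509] yaw -63.9 tilt 0.04 q6 0.68 q1 -0.44 w 0.328 F [-0.5 -0.7 -0.5]
  -> yaw 296 dyaw -0.1 row [0.1009, -0.003, 0.0008] [0.0019, -0.0007, 0.0003] dist 0.101
```

```bash
python3 -m jog '[[0.05,-0.003,0,0,0,0,0.03],[0.1,-0.003,0,0,0,0,0.03],[0.1,-0.003,0,0,0,0,0.03],[0.1,-0.02,0,0,0,0,0.03],[0.1,-0.03,0,0,0,0,0.03],[0.1,-0.04,0,0,0,0,0.03],[0.1,-0.05,0,0,0,0,0.03],[0.1,-0.06,0,0,0,0,0.03],[0.1,-0.07,0,0,0,0,0.03],[0.1,-0.07,0,0,0,0,0.03]]'; python3 - <<'E'
from h import *
s=arm.observe();print(s["force"])
p,d=arm.grab_frame("scene"); cv2.imwrite("pics/push_b1.png",p[60:260,100:360,::-1])
p,d=arm.grab_frame("side"); crop("pics/push_b1s.png",p,200,440,40,240,2)
E
```

```text
clock: 2.65
position: [0.5687, -0.246, 0.1517]
tool_rot: [0.869, 1.391, -0.87]
force: [-0.1, 0.8, 0.4]
width: 0.322
[-0.08164306  0.84050452  0.3905443 ]
```

View pics/push_b1s.png

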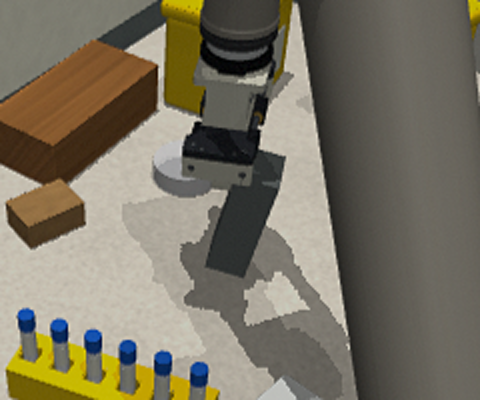

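The block is tilting cleanly, so I'll continue the push.

```bash
python3 -m jog '[[0,-0.01,0,0,0,0,0.03],[0,-0.02,0,0,0,0,0.03],[0,-0.03,0,0,0,0,0.03],[0,-0.04,0,0,0,0,0.03],[0,-0.045,0,0,0,0,0.03],[0,-0.045,0,0,0,0,0.03],[0,-0.03,0,0,0,0,0.03],[-0.05,0.0,0,0,0,0,0.03],[-0.1,0.0,0,0,0,0,0.03],[-0.1,0.0,0,0,0,0,0.03]]'; python3 - <<'E'
from h import *
s=arm.observe();print(s["force"])
p,d=arm.grab_frame("scene"); cv2.imwrite("pics/push_b2.png",p[60:260,100:360,::-1])
p,d=arm.grab_frame("side"); crop("pics/push_b2s.png",p,200,440,40,240,2)
E
```

```text
clock: 4.0
position: [0.5725, -0.2454, 0.2564]
tool_rot: [0.867, 1.381, -0.866]
force: [0.2, -0.6, 0.4]
width: 0.327
[ 0.22472302 -0.56838974  0.36423669]
```

View pics/push_b2s.png

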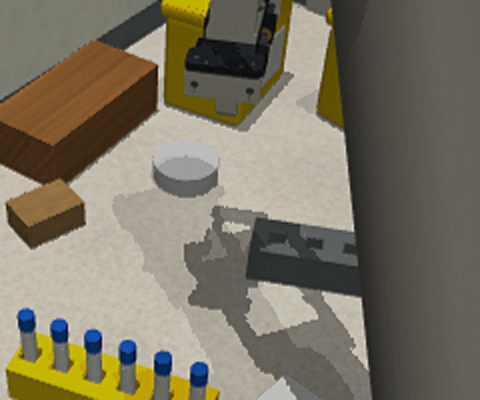

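Block b lies flat with its holes up. Now block a.

```bash
python3 - <<'E'
from h import *
a=np.radians(223.7)
to([.475+.085*np.cos(a),.2345+.085*np.sin(a),.25],133.7)
E
```

```text
t=4.10 cur [ 0.5702 -0.2449  0.2517] yaw -63.9 tilt 0.03 q6 0.59 q1 -0.53 w 0.321 F [ 0.1 -0.6 -0.2]
  -> yaw 313.7 dyaw 17.6 row [0.0015, 0.044, -0.4467] [-0.308, 0.0005, -0.0004] dist 0.449
```

```bash
python3 -m jog '[[0,0.022,-0.22,-0.16,0,0,0.03],[0,0.022,-0.22,-0.16,0,0,0.03],[0,0.022,-0.22,-0.16,0,0,0.03],[0,0.022,-0.22,-0.16,0,0,0.03],[0.001,0.044,-0.447,-0.308,0,0,0.03],[0.001,0.044,-0.447,-0.308,0,0,0.03],[0.001,0.044,-0.447,-0.308,0,0,0.03],[0.001,0.044,-0.447,-0.308,0,0,0.03],[0.001,0.044,-0.447,-0.308,0,0,0.03],[0.001,0.044,-0.447,-0.308,0,0,0.03]]'; python3 - <<'E'
from h import *
a=np.radians(223.7)
to([.475+.085*np.cos(a),.2345+.085*np.sin(a),.15],133.7)
E
```

```text
clock: 5.35
position: [0.413, 0.1751, 0.2498]
tool_rot: [0.631, 1.478, -0.633]
force: [-0.9, -0.3, 0.4]
width: 0.325
t=5.35 cur [0.413  0.1751 0.2498] yaw -46.3 tilt 0.11 q6 1.04 q1 0.23 w 0.325 F [-0.9 -0.3  0.4]
  -> yaw 313.7 dyaw 0.0 row [0.0998, 0.001, 0.0] [-0.0004, -0.0005, 0.0018] dist 0.100
```

```bash
python3 -m jog '[[0.05,0.001,0,0,0,0,0.03],[0.1,0.001,0,0,0,0,0.03],[0.1,0.001,0,0,0,0,0.03],[0.1,0.02,0,0,0,0,0.03],[0.1,0.03,0,0,0,0,0.03],[0.1,0.04,0,0,0,0,0.03],[0.1,0.05,0,0,0,0,0.03],[0.1,0.06,0,0,0,0,0.03],[0.1,0.07,0,0,0,0,0.03],[0.1,0.07,0,0,0,0,0.03]]'; python3 - <<'E'
from h import *
s=arm.observe();print(s["force"])
p,d=arm.grab_frame("scene"); crop("pics/push_a1.png",p,280,480,100,280,3)
E
```

```text
clock: 6.6
position: [0.4643, 0.2243, 0.1506]
tool_rot: [0.632, 1.477, -0.632]
force: [1.1, -0.1, -0.2]
width: 0.328
[ 1.05628445 -0.11889834 -0.22280978]
```

View pics/push_a1.png

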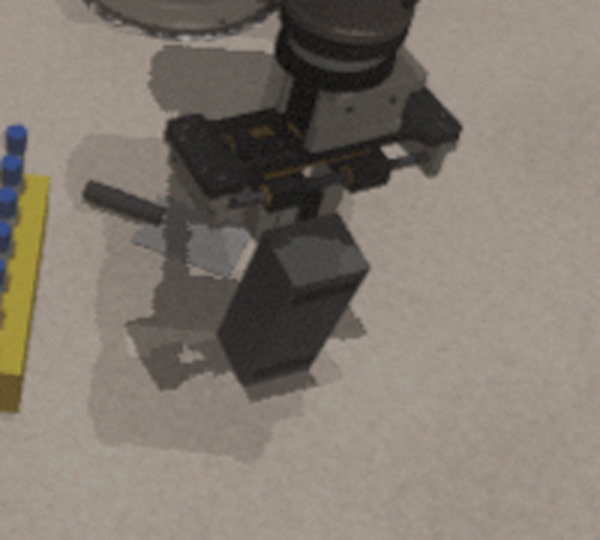

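```bash
python3 -m jog '[[0,0.01,0,0,0,0,0.03],[0,0.02,0,0,0,0,0.03],[0,0.03,0,0,0,0,0.03],[0,0.04,0,0,0,0,0.03],[0,0.045,0,0,0,0,0.03],[0,0.045,0,0,0,0,0.03],[0,0.03,0,0,0,0,0.03],[-0.05,0.0,0,0,0,0,0.08],[-0.1,0.0,0,0,0,0,0.08],[-0.1,0.0,0,0,0,0,0.08]]'; python3 - <<'E'
from h import *
p,d=arm.grab_frame("side"); cv2.imwrite("pics/side1.png",p[:,:,::-1])
p,d=arm.grab_frame("scene"); cv2.imwrite("pics/scene1.png",p[:,:,::-1]); np.save("pics/scene1d.npy",d)
p,d=arm.grab_frame("wrist"); cv2.imwrite("pics/wrist1.png",p[:,:,::-1])
E
```

```text
clock: 7.9
position: [0.4652, 0.224, 0.2549]
tool_rot: [0.636, 1.47, -0.627]
force: [-0.5, -0.1, -0.3]
width: 0.601
```

View pics/scene1.png

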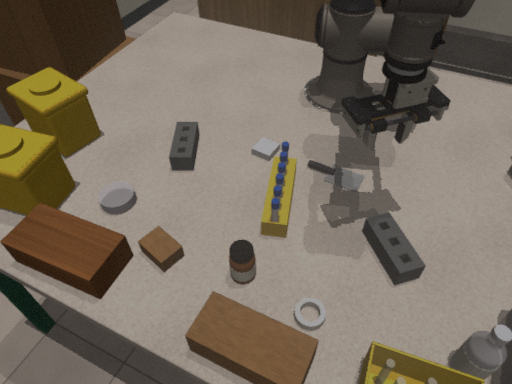

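View pics/wrist1.png

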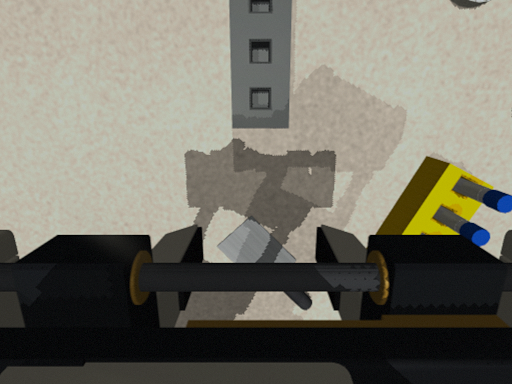

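Both blocks are flat with their holes up. From the wrist camera, block a's holes are at about (260,98), (260,52) and (260,5). I'll move in to measure them.

```bash
python3 -m jog '[[0.02,0.02,0,0,0,0,0.05],[0.04,0.03,0,0,0,0,0.05],[0.04,0.03,0,0,0,0,0.05],[0.04,0.03,0,0,0,0,0.05]]'; python3 - <<'E'
from h import *
to([.475,.2345,.2],133.7)
c=arm.get_calibration("wrist"); p,d=arm.grab_frame("wrist"); cv2.imwrite("pics/wa.png",p[:,:,::-1]); np.savez("pics/wa.npz",p=p,d=d,**c)
crop("pics/wa_c.png",p,180,340,0,150,5,1.5)
E
```

```text
clock: 8.55
position: [0.4851, 0.2443, 0.2104]
tool_rot: [0.631, 1.478, -0.633]
force: [-0.3, 0.7, 0.9]
width: 0.546
t=8.55 cur [0.4851 0.2443 0.2104] yaw -46.3 tilt 0.07 q6 1.13 q1 0.33 w 0.546 F [-0.3  0.7  0.9]
  -> yaw 313.7 dyaw 0.0 row [0.0104, -0.0141, 0.0001] [-0.0008, -0.0004, 0.0012] dist 0.018
```

View pics/wa.png

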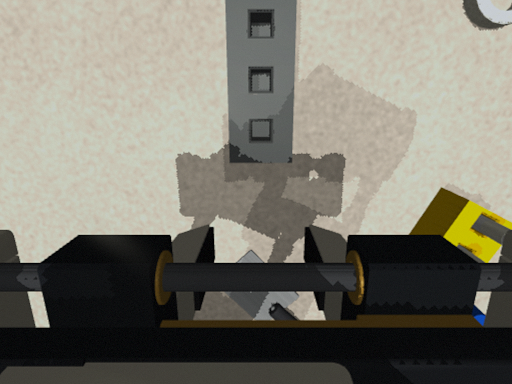

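View pics/wa_c.png

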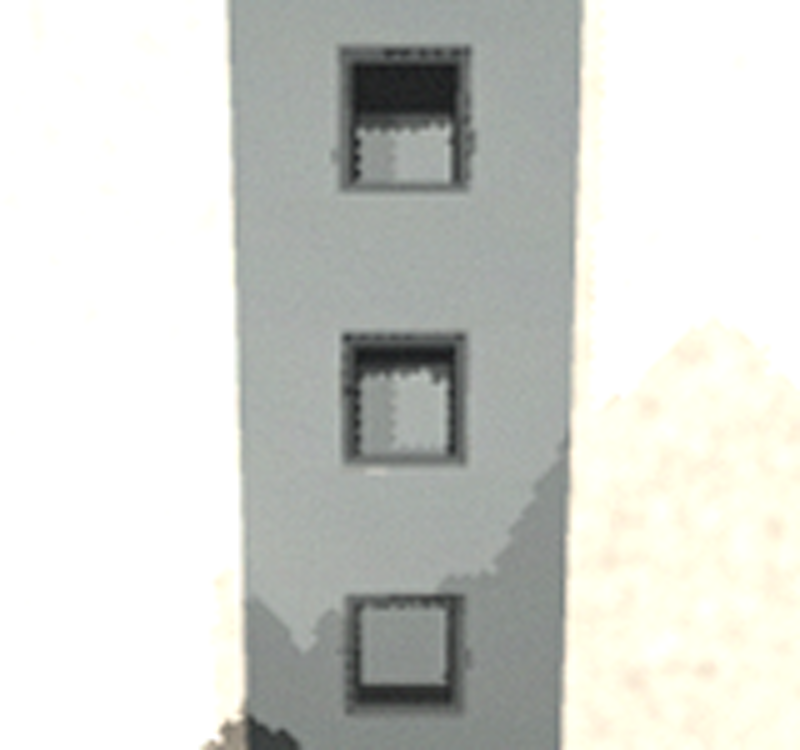

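```bash
cat >> h.py <<'E'
def holes(f,roi,z=.05):
    q=np.load(f) if isinstance(f,str) else f; c=dict(mtx=q["mtx"],R=q["R"],t=q["t"]); u0,u1,v0,v1=roi
    g=cv2.cvtColor(q["p"],cv2.COLOR_RGB2GRAY)[v0:v1,u0:u1]
    K=5; G=cv2.resize(g,None,fx=K,fy=K,interpolation=cv2.INTER_CUBIC); out=[]
    bg=cv2.medianBlur(G,151)
    m=(G.astype(int)<bg.astype(int)*.82).astype(np.uint8)
    m=cv2.morphologyEx(m,cv2.MORPH_OPEN,np.ones((3,3)))
    cs,_=cv2.findContours(m,cv2.RETR_EXTERNAL,cv2.CHAIN_APPROX_NONE)
    for cc in cs:
        (x,y),(w,h),a=cv2.minAreaRect(cc)
        if min(w,h)<75 or max(w,h)>190: continue
        b=cv2.boxPoints(((x,y),(w,h),a)); P=np.array([ray(c,((s[0]+.5)/K-.5+u0,(s[1]+.5)/K-.5+v0),z) for s in b])
        L=np.linalg.norm(P-np.roll(P,1,0),axis=1)
        out.append((P.mean(0),L)); print("hole px",round((x+.5)/K-.5+u0,1),round((y+.5)/K-.5+v0,1),"world",np.round(P.mean(0),4),"sides mm",np.round(L*1000,1))
    return out
E
python3 - <<'E'
from h import *
o=holes("pics/wa.npz",(180,340,0,165))
P=[x[0] for x in o]
for i in range(len(P)-1):
    d=P[i+1]-P[i]; print(np.linalg.norm(d),np.degrees(np.arctan2(d[1],d[0])))
q=np.load("pics/wa.npz"); X=cloud(q["d"],q); g=q["p"]
m=(abs(X[...,2]-.05)<.006)&(q["d"]>0)&(g.max(-1)<150)&(g.max(-1).astype(int)-g.min(-1)<25)
k,l,st,_=cv2.connectedComponentsWithStats(m.astype(np.uint8)); i=1+np.argmax(st[1:,4]); 
Y=X[l==i]; r=cv2.minAreaRect(Y[:,:2].astype(np.float32)); print(st[i],Y[:,2].mean(),r)
E
```

```text
hole px 245.1 152.4 world [0.4974 0.2738 0.05  ] sides mm [19.7 31.4 19.7 32. ]
hole px 260.8 130.3 world [0.5227 0.2773 0.05  ] sides mm [22.1 23.3 22.1 23.8]
hole px 260.3 79.2 world [0.5549 0.3087 0.05  ] sides mm [23.  22.6 22.4 22.6]
hole px 260.5 23.2 world [0.5875 0.3397 0.05  ] sides mm [24.3 22.4 23.8 22.4]
0.025538552376985154 7.876716322117526
0.04491571758761533 44.32625713873529
0.044975772446036046 43.511144698371965
[ 225    0   72  163 9523] 0.05026442599043994 ((0.5504316687583923, 0.30462175607681274), (0.13803142309188843, 0.059950388967990875), 43.64854431152344)
```

Block a's holes come out 45 mm apart with 22.5 mm mouths, which matches (18.5 + 2×2 chamfer). Now the rack.

```bash
python3 - <<'E'
from h import *
to([.40,.012,.27],107)
E
```

```text
t=8.60 cur [0.4853 0.2443 0.2109] yaw -46.4 tilt 0.01 q6 1.13 q1 0.33 w 0.544 F [ 1.   1.4 -0.8]
  -> yaw 287 dyaw -26.6 row [-0.059, -0.2221, 0.1092] [0.4651, 0.0002, 0.0001] dist 0.254
```

```bash
python3 -m jog '[[-0.059,0,0,0,0,0,0.05],[-0.059,-0.06,0.03,0.15,0,0,0.05],[-0.059,-0.12,0.06,0.3,0,0,0.05],[-0.059,-0.222,0.109,0.465,0,0,0.05],[-0.059,-0.222,0.109,0.465,0,0,0.05],[-0.059,-0.222,0.109,0.465,0,0,0.05],[-0.059,-0.222,0.109,0.465,0,0,0.05],[-0.059,-0.222,0.109,0.465,0,0,0.05]]'; python3 - <<'E'
from h import *
to([.40,.012,.27],107)
c=arm.get_calibration("wrist"); p,d=arm.grab_frame("wrist"); cv2.imwrite("pics/wr.png",p[:,:,::-1]); np.savez("pics/wr.npz",p=p,d=d,**c)
E
```

```text
clock: 9.6
position: [0.4004, 0.0133, 0.27]
tool_rot: [0.987, 1.335, -0.986]
force: [-0.2, 0.4, 0.0]
width: 0.541
t=9.60 cur [0.4004 0.0133 0.27  ] yaw -72.9 tilt 0.04 q6 1.11 q1 -0.16 w 0.541 F [-0.2  0.4  0. ]
  -> yaw 287 dyaw -0.1 row [-0.0, -0.0007, 0.0012] [0.0019, 0.0002, -0.0007] dist 0.001
```

View pics/wr.png

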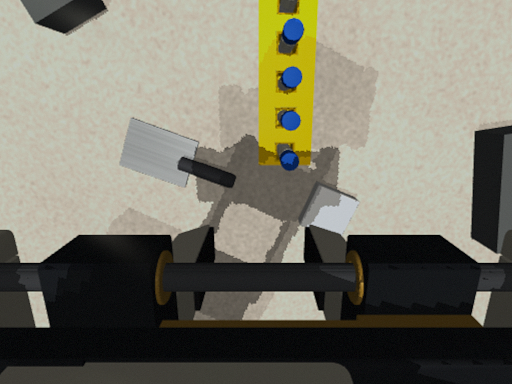

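```bash
cat >> h.py <<'E'
def caps(q,z=.112,show=True):
    p=q["p"].astype(int); X=cloud(q["d"],q)
    blue=((p[...,2]>p[...,0]+40)&(p[...,2]>p[...,1]+25)).astype(np.uint8)
    k,l,st,_=cv2.connectedComponentsWithStats(blue); out=[]
    for i in range(1,k):
        if st[i,4]<40: continue
        v,u=np.nonzero(l==i); Y=X[v,u]; top=abs(Y[:,2]-z)<.005
        if top.sum()<15: continue
        # ellipse/enclosing circle centre of top pixels by ray on plane
        W=np.array([ray(q,(a,b),z) for a,b in zip(u[top],v[top])])
        (cx,cy),r=cv2.minEnclosingCircle(W[:,:2].astype(np.float32)); m=W.mean(0)
        out.append(m[:2]); 
        if show: print("cap px %.1f %.1f"%(u[top].mean(),v[top].mean()),"mean",np.round(m[:2],4),"circ",round(cx,4),round(cy,4),"r %.1fmm"%(r*1000),"n",top.sum(),"zmed %.3f"%np.median(Y[top,2]))
    return np.array(out)
E
python3 - <<'E'
from h import *
C=caps(np.load("pics/wr.npz"))
C=C[np.argsort(C[:,0])]
print(np.linalg.norm(np.diff(C,axis=0),axis=1), np.degrees(np.arctan2(*(C[-1]-C[0])[::-1])))
c=arm.get_calibration("scene"); S=dict(c,p=cv2.imread("pics/scene1.png")[:,:,::-1],d=np.load("pics/scene1d.npy"))
print("scene");C=caps(S);C=C[np.argsort(C[:,0])]
print(np.linalg.norm(np.diff(C,axis=0),axis=1), np.degrees(np.arctan2(*(C[-1]-C[0])[::-1])))
E
```

```text
cap px 292.9 29.7 mean [0.538  0.0252] circ 0.5377 0.0254 r 9.3mm n 366 zmed 0.112
cap px 291.4 76.8 mean [0.5019 0.0142] circ 0.5018 0.0141 r 8.9mm n 319 zmed 0.112
cap px 290.2 120.3 mean [0.4661 0.0032] circ 0.4656 0.0032 r 8.9mm n 282 zmed 0.112
cap px 289.1 160.7 mean [ 0.4301 -0.0078] circ 0.4299 -0.0076 r 9.0mm n 254 zmed 0.112
[0.03756742 0.03752403 0.03768844] 17.011683764149467
sceneTraceback (most recent call last):
  File "<stdin>", line 6, in <module>
IndexError: too many indices for array: array is 1-dimensional, but 2 were indexed
```

```bash
python3 - <<'E'
from h import *
to([.43,-.0077,.18],107)
to([.43,-.0077,.104],107)
E
```

```text
t=9.65 cur [0.4003 0.0134 0.2698] yaw -72.9 tilt 0.01 q6 1.11 q1 -0.16 w 0.542 F [-0.5  0.4  0.4]
  -> yaw 287 dyaw -0.1 row [0.0898, 0.0221, 0.0289] [0.0023, 0.0, -0.0002] dist 0.097
t=9.65 cur [0.4003 0.0134 0.2698] yaw -72.9 tilt 0.01 q6 1.11 q1 -0.16 w 0.542 F [-0.5  0.4  0.4]
  -> yaw 287 dyaw -0.1 row [0.1658, 0.0221, 0.0289] [0.0023, 0.0, -0.0002] dist 0.170
```

```bash
python3 -m jog '[[0.045,0.022,0.029,0,0,0,0.05],[0.09,0.022,0.029,0,0,0,0.05],[0.13,0.022,0.029,0,0,0,0.05],[0.166,0.022,0.029,0,0,0,0.05],[0.166,0.022,0.029,0,0,0,0.05],[0.166,0.022,0.029,0,0,0,0.01],[0.166,0.022,0.029,0,0,0,0.01],[0.166,0.022,0.029,0,0,0,0.01],[0.166,0.022,0.029,0,0,0,0.01],[0.166,0.022,0.029,0,0,0,0.01]]' 20; python3 - <<'E'
from h import *
to([.43,-.0077,.25],107)
p,d=arm.grab_frame("wrist"); cv2.imwrite("pics/g1.png",p[:,:,::-1])
p,d=arm.grab_frame("side"); crop("pics/g1s.png",p,160,400,150,300,3)
E
```

```text
clock: 10.9
position: [0.43, -0.009, 0.1043]
tool_rot: [0.988, 1.334, -0.987]
force: [-0.1, 0.4, 7.1]
width: 0.187
t=10.90 cur [ 0.43   -0.009   0.1043] yaw -73.0 tilt 0.08 q6 1.07 q1 -0.20 w 0.187 F [-0.1  0.4  7.1]
  -> yaw 287 dyaw 0.0 row [-0.1457, 0.0006, -0.0012] [-0.0001, 0.0007, -0.0013] dist 0.146
```

View pics/g1s.png

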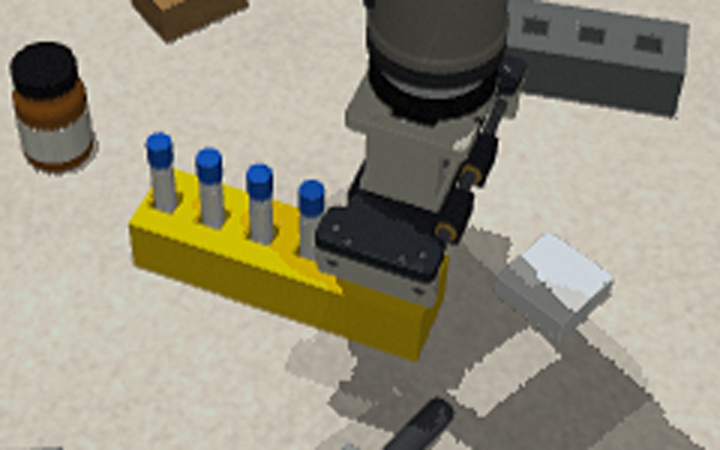

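```bash
python3 -m jog '[[-0.03,0,0,0,0,0,0.01],[-0.06,0,0,0,0,0,0.01],[-0.1,0,0,0,0,0,0.01],[-0.146,0,0,0,0,0,0.01],[-0.146,0,0,0,0,0,0.01]]'; python3 - <<'E'
from h import *
to([.5875,.3397,.25],-46.1)
E
```

```text
clock: 11.62
position: [0.4311, -0.0093, 0.2527]
tool_rot: [0.989, 1.328, -0.985]
force: [0.1, -0.0, -0.5]
width: 0.191
t=11.62 cur [ 0.4311 -0.0093  0.2527] yaw -73.0 tilt 0.41 q6 1.07 q1 -0.20 w 0.191 F [ 0.1 -0.  -0.5]
  -> yaw -46.1 dyaw 26.9 row [0.0033, 0.2516, -0.288] [-0.4694, 0.0049, -0.0052] dist 0.382
```

```bash
python3 -m jog '[[0,0.125,-0.144,-0.23,0,0,0.01],[0,0.125,-0.144,-0.23,0,0,0.01],[0,0.125,-0.144,-0.23,0,0,0.01],[0,0.251,-0.288,-0.469,0,0,0.01],[0,0.251,-0.288,-0.469,0,0,0.01],[0,0.251,-0.288,-0.469,0,0,0.01],[0,0.251,-0.288,-0.469,0,0,0.01],[0,0.251,-0.288,-0.469,0,0,0.01],[0,0.251,-0.288,-0.469,0,0,0.01]]'; python3 - <<'E'
from h import *
to([.5875,.3397,.16],-46.1)
p,d=arm.grab_frame("wrist"); cv2.imwrite("pics/p1.png",p[:,:,::-1])
p,d=arm.grab_frame("scene"); crop("pics/p1s.png",p,320,460,60,300,2.4)
E
```

```text
clock: 12.75
position: [0.5851, 0.3385, 0.2496]
tool_rot: [0.629, 1.478, -0.631]
force: [0.2, 0.2, -1.3]
width: 0.188
t=12.75 cur [0.5851 0.3385 0.2496] yaw -46.2 tilt 0.06 q6 1.22 q1 0.41 w 0.188 F [ 0.2  0.2 -1.3]
  -> yaw -46.1 dyaw 0.1 row [0.0896, 0.0026, 0.0008] [-0.0016, 0.0001, 0.001] dist 0.090
```

View pics/p1s.png

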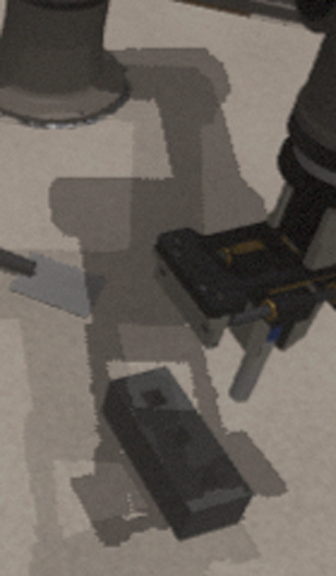

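The held tube looks tilted in the scene view, with its foot at about (420,225) and cap at about (434,200). I'll measure the tilt.

```bash
cat >> h.py <<'E'
def heldtilt(name,tcp,tag):
    # points of held tube below fingers, axis by PCA line through height slices
    c=arm.get_calibration(name); p,d=arm.grab_frame(name); X=cloud(d,c)
    m=(d>0)&(np.hypot(X[...,0]-tcp[0],X[...,1]-tcp[1])<.06)&(X[...,2]<tcp[2]-.028)&(X[...,2]>tcp[2]-.105)
    k,l,st,_=cv2.connectedComponentsWithStats(m.astype(np.uint8))
    for i in range(1,k):
        if st[i,4]<25: continue
        Y=X[l==i]; A=np.c_[Y[:,2]-tcp[2],np.ones(len(Y))]; s=np.linalg.lstsq(A,Y[:,:2],rcond=None)[0]
        print(name,"n",st[i].tolist(),"dxy/dz",np.round(s[0],3),"xy at foot rel",np.round((s[0]*-.092+s[1])-tcp[:2],4),"z",np.round([Y[:,2].min(),Y[:,2].max()],3))
    return p
E
python3 - <<'E'
from h import *
s=arm.observe(); 
for n in ("scene","side"):
    p=heldtilt(n,s["position"],"x")
    u,v=proj(arm.get_calibration(n),s["position"]-[0,0,.05]); u,v=int(u),int(v); crop(f"pics/p1_{n}.png",p,max(u-50,0),u+50,max(0,v-40),v+40,6,1.5)
E
```

```text
scene n [415, 207, 17, 21, 188] dxy/dz [0.018 0.02 ] xy at foot rel [ 0.0042 -0.0005] z [0.161 0.221]
side n [87, 263, 17, 26, 216] dxy/dz [-0.011 -0.028] xy at foot rel [-0.0071  0.0018] z [0.163 0.222]
```

View pics/p1_scene.png

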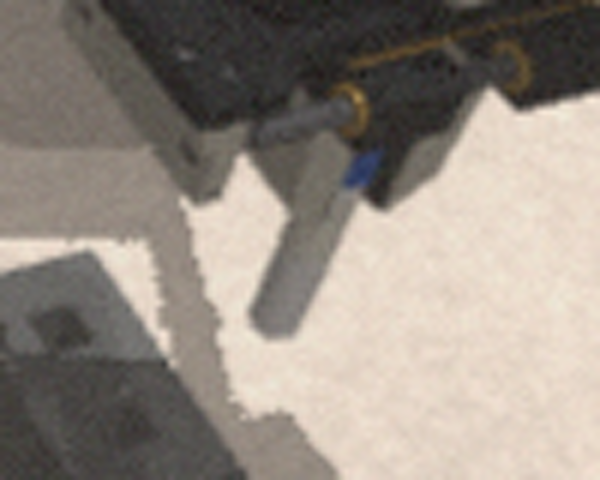

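View pics/p1_side.png

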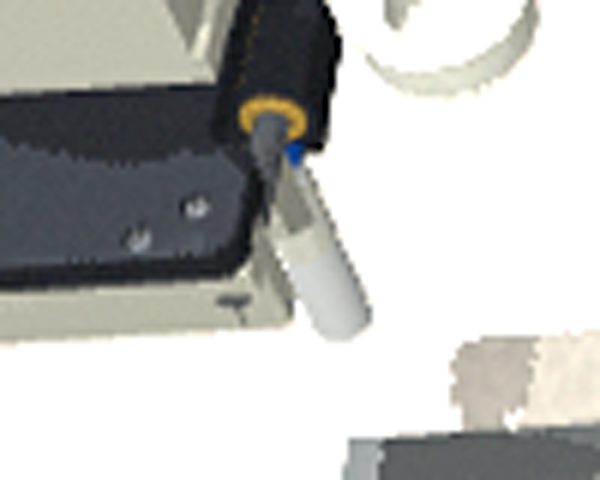

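Depth puts the tube within about 0.02 rad of upright, so the lean is perspective. Inserting.

```bash
python3 -m jog '[[0.04,0.003,0.001,0,0,0,0.01],[0.08,0.003,0.001,0,0,0,0.01],[0.09,0.003,0.001,0,0,0,0.01],[0.1,0.003,0.001,0,0,0,0.01],[0.11,0.003,0.001,0,0,0,0.01],[0.12,0.003,0.001,0,0,0,0.01],[0.12,0.003,0.001,0,0,0,0.01]]'; python3 - <<'E'
from h import *
to([.5875,.3397,.104],-46.1)
E
```

```text
clock: 13.82
position: [0.5879, 0.3411, 0.129]
tool_rot: [0.628, 1.478, -0.63]
force: [-0.6, 0.5, -1.2]
width: 0.189
t=13.82 cur [0.5879 0.3411 0.129 ] yaw -46.1 tilt 0.07 q6 1.22 q1 0.41 w 0.189 F [-0.6  0.5 -1.2]
  -> yaw -46.1 dyaw 0.0 row [0.025, -0.0012, 0.0008] [-0.0004, -0.0004, 0.0012] dist 0.025
```

```bash
python3 -m jog '[[0.01,-0.001,0.001,0,0,0,0.01],[0.018,-0.001,0.001,0,0,0,0.01],[0.025,-0.001,0.001,0,0,0,0.01],[0.025,-0.001,0.001,0,0,0,0.01],[0.025,-0.001,0.001,0,0,0,0.01]]'; python3 - <<'E'
from h import *
to([.5875,.3397,.104],-46.1)
E
```

```text
clock: 14.45
position: [0.5881, 0.3398, 0.1044]
tool_rot: [0.629, 1.478, -0.629]
force: [0.6, -0.7, -0.5]
width: 0.188
t=14.45 cur [0.5881 0.3398 0.1044] yaw -46.1 tilt 0.02 q6 1.22 q1 0.41 w 0.188 F [ 0.6 -0.7 -0.5]
  -> yaw -46.1 dyaw 0.0 row [0.0004, -0.0005, -0.0004] [-0.0004, -0.0, 0.0003] dist 0.001
```

```bash
python3 -m jog '[[0.002,0,0,0,0,0,0.01],[0.002,0,0,0,0,0,0.05],[0.002,0,0,0,0,0,0.05],[0.002,0,0,0,0,0,0.05],[-0.05,0,0,0,0,0,0.05],[-0.1,0,0,0,0,0,0.05],[-0.15,0,0,0,0,0,0.05],[-0.15,0,0,0,0,0,0.05]]'; python3 - <<'E'
from h import *
to([.43,.02,.25],-73)
p,d=arm.grab_frame("scene"); crop("pics/r1s.png",p,320,460,180,300,5)
E
```

```text
clock: 15.45
position: [0.5898, 0.3406, 0.26]
tool_rot: [0.634, 1.471, -0.623]
force: [0.1, 1.1, -0.4]
width: 0.547
t=15.45 cur [0.5898 0.3406 0.26  ] yaw -46.1 tilt 0.55 q6 1.22 q1 0.41 w 0.547 F [ 0.1  1.1 -0.4]
  -> yaw -73 dyaw -26.9 row [0.0074, -0.3374, 0.1203] [0.4691, 0.0013, -0.0096] dist 0.358
```

View pics/r1s.png

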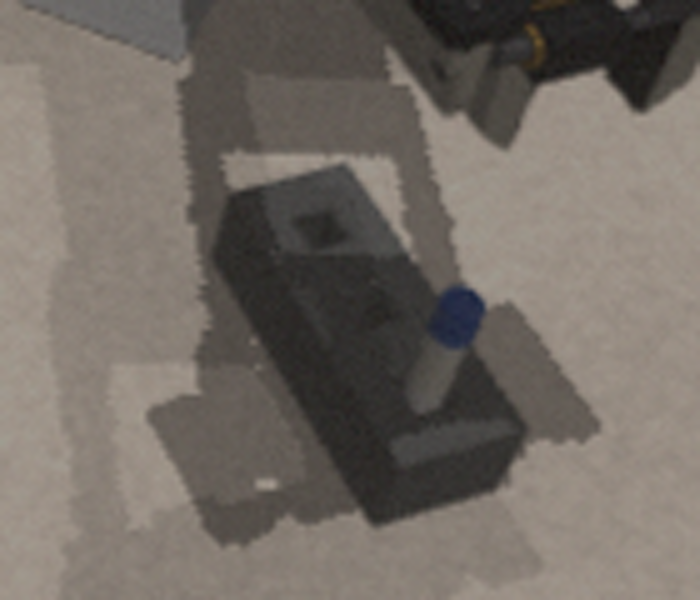

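The tube stands in block a's far hole. Going back to view the rack.

```bash
python3 -m jog '[[0,-0.337,0.12,0.469,0,0,0.05],[0,-0.337,0.12,0.469,0,0,0.05],[0,-0.337,0.12,0.469,0,0,0.05],[0,-0.337,0.12,0.469,0,0,0.05],[0,-0.337,0.12,0.469,0,0,0.05],[0,-0.337,0.12,0.469,0,0,0.05],[0,-0.337,0.12,0.469,0,0,0.05],[0,-0.337,0.12,0.469,0,0,0.05]]'; cat > look.py <<'E'
from h import *
import sys
c=arm.get_calibration("wrist"); p,d=arm.grab_frame("wrist"); cv2.imwrite(f"pics/{sys.argv[1]}.png",p[:,:,::-1]); q=dict(c,p=p,d=d); np.savez(f"pics/{sys.argv[1]}.npz",**q)
C=caps(q)
C=C[np.argsort(C[:,0])]; print(np.linalg.norm(np.diff(C,axis=0),axis=1), "row deg",np.degrees(np.arctan2(*(C[-1]-C[0])[::-1])))
ry=np.degrees(np.arctan2(*(C[-1]-C[0])[::-1]))-90 if len(C)>1 else -73
to([*C[0],.20],ry); to([*C[0],.104],ry)
E
python3 look.py r2
```

```text
clock: 16.5
position: [0.4283, 0.02, 0.2539]
tool_rot: [0.988, 1.336, -0.989]
force: [-0.0, -0.8, 0.3]
width: 0.546
cap px 254.4 40.3 mean [0.5456 0.0595] circ 0.5454 0.0594 r 9.1mm n 400 zmed 0.112
cap px 254.4 89.1 mean [0.5096 0.0487] circ 0.5097 0.0486 r 8.7mm n 338 zmed 0.112
cap px 254.0 134.4 mean [0.4733 0.0382] circ 0.4733 0.0382 r 8.6mm n 304 zmed 0.112
[0.03777028 0.03754867] row deg 16.466767450622065
t=16.55 cur [0.4286 0.0204 0.254 ] yaw -73.0 tilt 0.07 q6 1.14 q1 -0.13 w 0.546 F [-0.4  0.7  0.5]
  -> yaw -73.5 dyaw -0.6 row [0.054, 0.0481, -0.0038] [0.0098, -0.0007, 0.0009] dist 0.072
t=16.55 cur [0.4286 0.0204 0.254 ] yaw -73.0 tilt 0.07 q6 1.14 q1 -0.13 w 0.546 F [-0.4  0.7  0.5]
  -> yaw -73.5 dyaw -0.6 row [0.15, 0.0481, -0.0038] [0.0098, -0.0007, 0.0009] dist 0.158
```

The rack has shifted by about 35 mm in y, which is the announced knock. I'll pick at the new position.

```bash
python3 -m jog '[[0.054,0.048,-0.004,0.01,0,0,0.05],[0.054,0.048,-0.004,0.01,0,0,0.05],[0.1,0.048,-0.004,0.01,0,0,0.05],[0.15,0.048,-0.004,0.01,0,0,0.05],[0.15,0.048,-0.004,0.01,0,0,0.05],[0.15,0.048,-0.004,0.01,0,0,0.01],[0.15,0.048,-0.004,0.01,0,0,0.01],[0.15,0.048,-0.004,0.01,0,0,0.01],[0.15,0.048,-0.004,0.01,0,0,0.01],[0.15,0.048,-0.004,0.01,0,0,0.01]]' 20; python3 -m jog '[[-0.03,0,0,0,0,0,0.01],[-0.06,0,0,0,0,0,0.01],[-0.1,0,0,0,0,0,0.01],[-0.146,0,0,0,0,0,0.01],[-0.146,0,0,0,0,0,0.01]]'; python3 - <<'E'
from h import *
to([.5552,.309,.25],-46.1)
E
```

```text
clock: 17.8
position: [0.474, 0.0372, 0.1055]
tool_rot: [0.996, 1.329, -0.994]
force: [1.0, -2.5, 5.4]
width: 0.194
clock: 18.42
position: [0.4746, 0.0377, 0.2538]
tool_rot: [0.998, 1.326, -0.991]
force: [-0.5, 0.6, -0.9]
width: 0.191
t=18.43 cur [0.4746 0.0377 0.2538] yaw -73.6 tilt 0.38 q6 1.20 q1 -0.08 w 0.191 F [-0.5  0.6 -0.9]
  -> yaw -46.1 dyaw 27.5 row [0.0043, 0.154, -0.2374] [-0.4794, 0.0036, -0.0057] dist 0.283
```

```bash
python3 -m jog '[[0,0.154,-0.237,-0.479,0,0,0.01],[0,0.154,-0.237,-0.479,0,0,0.01],[0,0.154,-0.237,-0.479,0,0,0.01],[0,0.154,-0.237,-0.479,0,0,0.01],[0,0.154,-0.237,-0.479,0,0,0.01],[0,0.154,-0.237,-0.479,0,0,0.01],[0,0.154,-0.237,-0.479,0,0,0.01],[0,0.154,-0.237,-0.479,0,0,0.01]]'; python3 - <<'E'
from h import *
to([.5552,.309,.105],-46.1)
s=arm.observe()
for n in ("scene","side"): heldtilt(n,s["position"],"x")
c=arm.get_calibration("wrist"); p,d=arm.grab_frame("wrist"); cv2.imwrite("pics/p2.png",p[:,:,::-1])
E
```

```text
clock: 19.42
position: [0.5537, 0.3072, 0.2506]
tool_rot: [0.63, 1.478, -0.631]
force: [0.1, 1.1, 0.5]
width: 0.187
t=19.43 cur [0.5537 0.3072 0.2506] yaw -46.2 tilt 0.05 q6 1.19 q1 0.39 w 0.187 F [0.1 1.1 0.5]
  -> yaw -46.1 dyaw 0.1 row [0.1456, 0.0024, -0.0002] [-0.0018, -0.0001, 0.0008] dist 0.146
scene n [399, 188, 19, 22, 180] dxy/dz [0.004 0.085] xy at foot rel [ 0.0042 -0.0075] z [0.156 0.222]
side n [122, 261, 13, 23, 172] dxy/dz [-0.033  0.007] xy at foot rel [-0.0074 -0.0054] z [0.161 0.221]
```

View pics/p2.png

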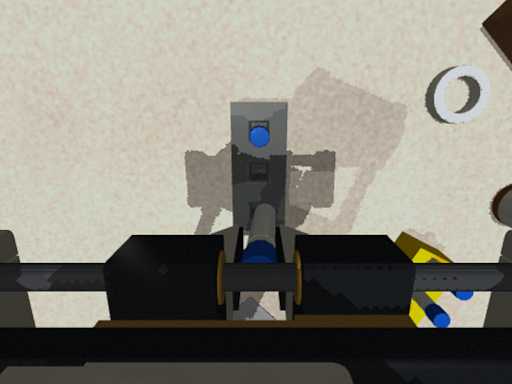

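The held tube leans slightly, with its foot about 3–4 mm towards tool +z. I'll compensate at the mouth and check the force.

```bash
python3 -m jog '[[0.04,0.002,-0.003,0,0,0,0.01],[0.08,0.002,-0.003,0,0,0,0.01],[0.09,0.002,-0.003,0,0,0,0.01],[0.1,0.002,-0.003,0,0,0,0.01],[0.105,0.002,-0.003,0,0,0,0.01],[0.11,0.002,-0.003,0,0,0,0.01],[0.11,0.002,-0.003,0,0,0,0.01]]'; python3 - <<'E'
from h import *
to([.5552,.309,.105],-46.1)
p,d=arm.grab_frame("scene"); crop("pics/p2s.png",p,340,460,160,280,5,1.4)
E
```

```text
clock: 20.45
position: [0.5534, 0.3121, 0.141]
tool_rot: [0.629, 1.477, -0.629]
force: [-0.8, -1.2, -0.7]
width: 0.191
t=20.45 cur [0.5534 0.3121 0.141 ] yaw -46.1 tilt 0.05 q6 1.20 q1 0.39 w 0.191 F [-0.8 -1.2 -0.7]
  -> yaw -46.1 dyaw 0.0 row [0.036, -0.0009, 0.0035] [-0.0004, 0.0004, -0.0007] dist 0.036
```

View pics/p2s.png

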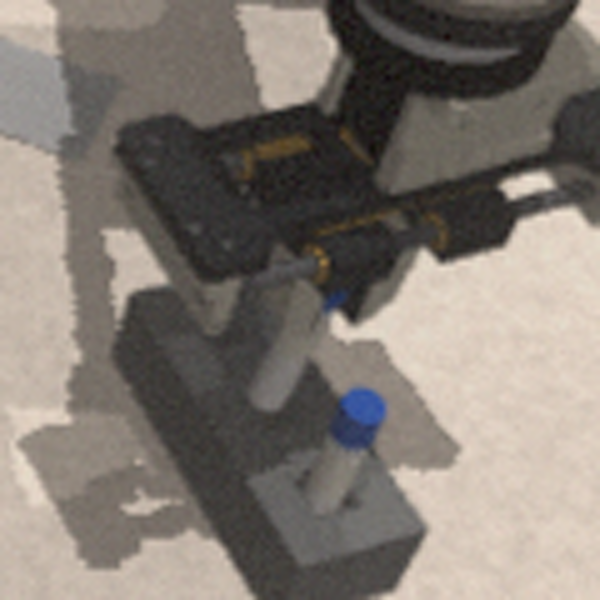

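```bash
python3 -m jog '[[0.006,-0.001,0.001,0,0,0,0.01],[0.012,-0.001,0.002,0,0,0,0.01],[0.018,-0.001,0.003,0,0,0,0.01],[0.018,-0.001,0.003,0,0,0,0.01]]'; python3 - <<'E'
from h import *
to([.5552,.309,.105],-46.1)
E
```

```text
clock: 21.0
position: [0.5544, 0.309, 0.1218]
tool_rot: [0.628, 1.478, -0.63]
force: [1.1, 2.3, -1.5]
width: 0.188
t=21.00 cur [0.5544 0.309  0.1218] yaw -46.1 tilt 0.07 q6 1.19 q1 0.39 w 0.188 F [ 1.1  2.3 -1.5]
  -> yaw -46.1 dyaw 0.0 row [0.0168, 0.0006, 0.0006] [-0.0005, -0.0003, 0.0012] dist 0.017
```

In the hole with low force. Pushing home, releasing and lifting.

```bash
python3 -m jog '[[0.009,0,0.001,0,0,0,0.01],[0.0175,0,0.001,0,0,0,0.01],[0.0185,0,0.001,0,0,0,0.01],[0.0185,0,0.001,0,0,0,0.01]]'; python3 -m jog '[[0,0,0,0,0,0,0.05],[0,0,0,0,0,0,0.05],[0,0,0,0,0,0,0.05],[-0.05,0,0,0,0,0,0.05],[-0.1,0,0,0,0,0,0.05],[-0.146,0,0,0,0,0,0.05],[-0.146,0,0,0,0,0,0.05]]';  python3 - <<'E'
from h import *
to([.46,.055,.25],-73.5)
p,d=arm.grab_frame("scene"); crop("pics/r2s.png",p,320,460,180,300,5)
E
```

```text
clock: 21.5
position: [0.5557, 0.3084, 0.1048]
tool_rot: [0.629, 1.476, -0.628]
force: [0.7, 0.7, 7.0]
width: 0.188
clock: 22.38
position: [0.5567, 0.3091, 0.2546]
tool_rot: [0.633, 1.472, -0.624]
force: [0.8, -0.5, -0.7]
width: 0.546
t=22.38 cur [0.5567 0.3091 0.2546] yaw -46.1 tilt 0.48 q6 1.19 q1 0.39 w 0.546 F [ 0.8 -0.5 -0.7]
  -> yaw -73.5 dyaw -27.4 row [0.0031, -0.2459, 0.1161] [0.478, 0.0014, -0.0083] dist 0.272
```

View pics/r2s.png

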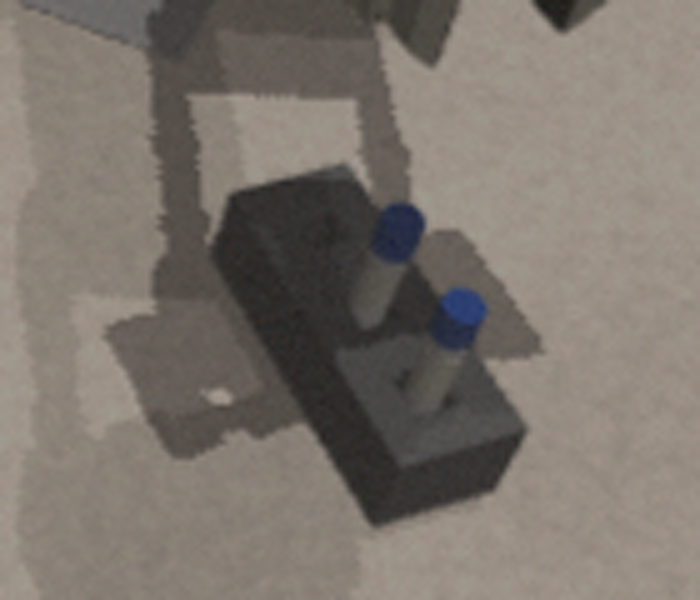

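```bash
sed -i 's/\.104\],ry/.108],ry/' look.py; python3 -m jog '[[0,-0.246,0.116,0.478,0,0,0.05],[0,-0.246,0.116,0.478,0,0,0.05],[0,-0.246,0.116,0.478,0,0,0.05],[0,-0.246,0.116,0.478,0,0,0.05],[0,-0.246,0.116,0.478,0,0,0.05],[0,-0.246,0.116,0.478,0,0,0.05],[0,-0.246,0.116,0.478,0,0,0.05]]'; python3 look.py r3
```

```text
clock: 23.3
position: [0.4583, 0.0549, 0.2494]
tool_rot: [0.994, 1.333, -0.995]
force: [0.9, 0.3, -0.1]
width: 0.544
cap px 283.8 40.0 mean [0.582  0.0707] circ 0.5818 0.0706 r 9.2mm n 420 zmed 0.112
cap px 282.6 89.6 mean [0.5459 0.0602] circ 0.546 0.06 r 8.8mm n 357 zmed 0.112
cap px 281.5 135.4 mean [0.5097 0.0496] circ 0.5097 0.0495 r 8.7mm n 314 zmed 0.112
[0.0376456  0.03756615] row deg 16.237557918163485
t=23.35 cur [0.4584 0.0551 0.2496] yaw -73.5 tilt 0.06 q6 1.24 q1 -0.05 w 0.544 F [-0.6  0.5 -0.7]
  -> yaw -73.8 dyaw -0.3 row [0.0495, 0.0477, 0.0199] [0.0053, -0.0005, 0.001] dist 0.072
t=23.35 cur [0.4584 0.0551 0.2496] yaw -73.5 tilt 0.06 q6 1.24 q1 -0.05 w 0.544 F [-0.6  0.5 -0.7]
  -> yaw -73.8 dyaw -0.3 row [0.1415, 0.0478, 0.02] [0.0053, -0.0005, 0.001] dist 0.151
```

```bash
python3 -m jog '[[0.05,0.048,0.02,0.005,0,0,0.05],[0.05,0.048,0.02,0.005,0,0,0.05],[0.1,0.048,0.02,0.005,0,0,0.05],[0.1415,0.048,0.02,0.005,0,0,0.05],[0.1415,0.048,0.02,0.005,0,0,0.05],[0.1415,0.048,0.02,0.005,0,0,0.01],[0.1415,0.048,0.02,0.005,0,0,0.01],[0.1415,0.048,0.02,0.005,0,0,0.01],[0.1415,0.048,0.02,0.005,0,0,0.01],[0.1415,0.048,0.02,0.005,0,0,0.01]]' 20; python3 -m jog '[[-0.03,0,0,0,0,0,0.01],[-0.06,0,0,0,0,0,0.01],[-0.1,0,0,0,0,0,0.01],[-0.142,0,0,0,0,0,0.01],[-0.142,0,0,0,0,0,0.01],[-0.142,0,0,0,0,0,0.01]]'; python3 - <<'E'
from h import *
to([.5227,.2773,.25],-46.1)
E
```

```text
clock: 24.6
position: [0.5107, 0.0484, 0.1095]
tool_rot: [0.999, 1.328, -0.997]
force: [0.8, -2.5, 3.6]
width: 0.192
clock: 25.35
position: [0.5094, 0.0489, 0.2498]
tool_rot: [0.998, 1.331, -0.999]
force: [-0.2, 0.5, 0.4]
width: 0.191
t=25.35 cur [0.5094 0.0489 0.2498] yaw -73.8 tilt 0.10 q6 1.23 q1 -0.05 w 0.191 F [-0.2  0.5  0.4]
  -> yaw -46.1 dyaw 27.7 row [-0.0002, 0.0765, -0.2156] [-0.4834, -0.001, 0.0014] dist 0.229
```

```bash
python3 -m jog '[[0,0.0765,-0.216,-0.483,0,0,0.01],[0,0.0765,-0.216,-0.483,0,0,0.01],[0,0.0765,-0.216,-0.483,0,0,0.01],[0,0.0765,-0.216,-0.483,0,0,0.01],[0,0.0765,-0.216,-0.483,0,0,0.01],[0,0.0765,-0.216,-0.483,0,0,0.01],[0,0.0765,-0.216,-0.483,0,0,0.01]]'; python3 - <<'E'
from h import *
to([.5227,.2773,.109],-46.1)
s=arm.observe()
for n in ("scene","side"): heldtilt(n,s["position"],"x")
c=arm.get_calibration("wrist"); p,d=arm.grab_frame("wrist"); crop("pics/p3.png",p,180,340,80,270,4,1.3)
E
```

```text
clock: 26.22
position: [0.5232, 0.2763, 0.2502]
tool_rot: [0.63, 1.478, -0.631]
force: [-0.4, 0.1, 0.6]
width: 0.195
t=26.23 cur [0.5232 0.2763 0.2502] yaw -46.2 tilt 0.08 q6 1.16 q1 0.36 w 0.195 F [-0.4  0.1  0.6]
  -> yaw -46.1 dyaw 0.1 row [0.1412, 0.0005, -0.0011] [-0.002, -0.0003, 0.0013] dist 0.141
scene n [387, 173, 17, 22, 179] dxy/dz [0.017 0.092] xy at foot rel [ 0.0036 -0.0078] z [0.154 0.22 ]
side n [153, 261, 9, 22, 66] dxy/dz [-0.002 -0.097] xy at foot rel [-0.009  -0.0061] z [0.158 0.216]
```

View pics/p3.png

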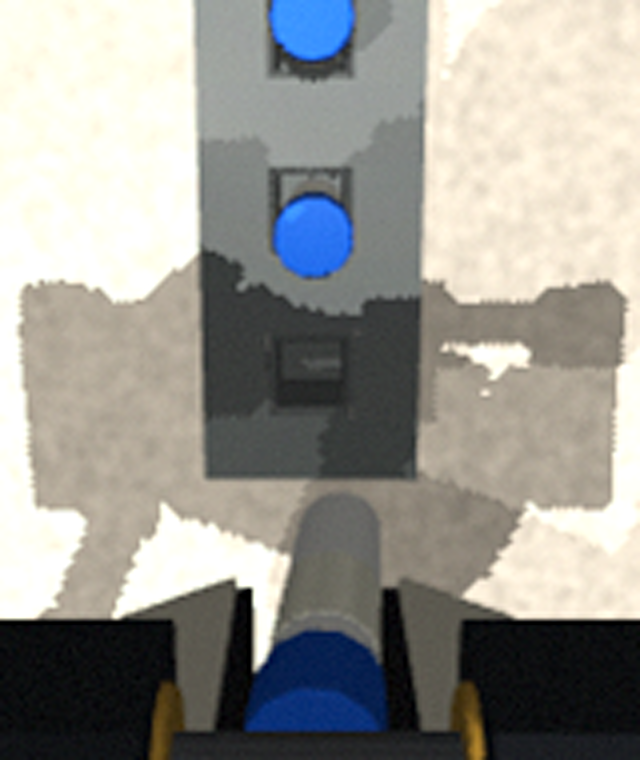

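Again the foot is about 4 mm towards +z, the same as before. Same compensation.

```bash
python3 -m jog '[[0.04,0.001,-0.004,0,0,0,0.01],[0.08,0.001,-0.004,0,0,0,0.01],[0.09,0.001,-0.004,0,0,0,0.01],[0.1,0.001,-0.004,0,0,0,0.01],[0.105,0.001,-0.004,0,0,0,0.01],[0.111,0.001,-0.003,0,0,0,0.01],[0.117,0.001,-0.002,0,0,0,0.01],[0.123,0.001,-0.001,0,0,0,0.01],[0.123,0.001,-0.001,0,0,0,0.01]]'; python3 - <<'E'
from h import *
to([.5227,.2773,.108],-46.1)
p,d=arm.grab_frame("scene"); crop("pics/p3s.png",p,340,460,160,280,5,1.4)
E
```

```text
clock: 27.5
position: [0.5232, 0.2788, 0.1271]
tool_rot: [0.629, 1.478, -0.63]
force: [0.5, 2.0, -0.9]
width: 0.188
t=27.50 cur [0.5232 0.2788 0.1271] yaw -46.1 tilt 0.04 q6 1.17 q1 0.36 w 0.188 F [ 0.5  2.  -0.9]
  -> yaw -46.1 dyaw 0.0 row [0.0191, -0.0014, 0.0008] [-0.0005, -0.0001, 0.0006] dist 0.019
```

View pics/p3s.png

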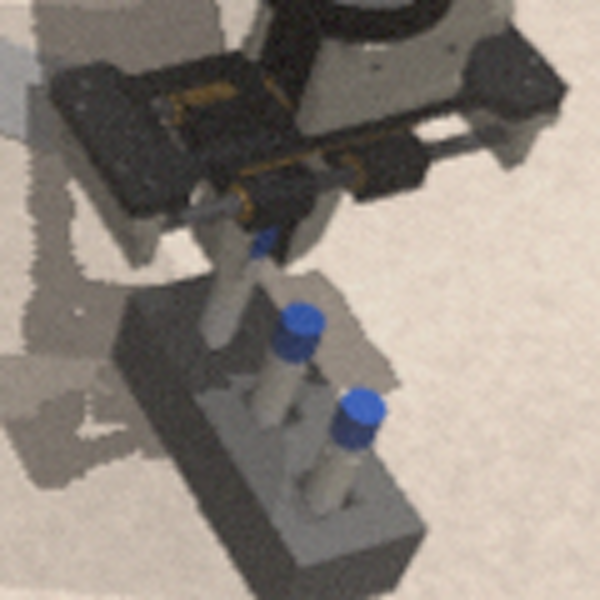

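```bash
python3 -m jog '[[0.009,-0.001,0.001,0,0,0,0.01],[0.018,-0.001,0.001,0,0,0,0.01],[0.02,-0.001,0.001,0,0,0,0.01],[0.02,-0.001,0.001,0,0,0,0.01]]'; python3 -m jog '[[0,0,0,0,0,0,0.05],[0,0,0,0,0,0,0.05],[0,0,0,0,0,0,0.05],[-0.05,0,0,0,0,0,0.05],[-0.1,0,0,0,0,0,0.05],[-0.142,0,0,0,0,0,0.05],[-0.142,0,0,0,0,0,0.05],[-0.142,0,0,0,0,0,0.05]]';  python3 - <<'E'
from h import *
# block b view from scene: top-face centre and angle
c=arm.get_calibration("scene"); p,d=arm.grab_frame("scene"); X=cloud(d,c); crop("pics/r3s.png",p,320,460,180,300,5)
m=(abs(X[...,2]-.05)<.006)&(d>0)&(np.hypot(X[...,0]-.46,X[...,1]+.29)<.13)
Y=X[m]; r=cv2.minAreaRect(Y[:,:2].astype(np.float32)); print(len(Y),r)
a=np.radians(206); 
to([.46-.09*np.cos(a-np.pi),-.29-.09*np.sin(a-np.pi),.21],-64)
E
```

```text
clock: 28.05
position: [0.524, 0.2777, 0.1088]
tool_rot: [0.63, 1.476, -0.628]
force: [-0.8, 1.1, 10.8]
width: 0.191
clock: 29.05
position: [0.5227, 0.2773, 0.2486]
tool_rot: [0.628, 1.479, -0.63]
force: [-0.6, -0.4, -1.2]
width: 0.541
727 ((0.46798035502433777, -0.29718217253685), (0.15264174342155457, 0.06105658411979675), 26.25252914428711)
t=29.10 cur [0.5226 0.2773 0.2481] yaw -46.1 tilt 0.17 q6 1.16 q1 0.36 w 0.542 F [ 0.9 -0.4 -0.6]
  -> yaw -64 dyaw -17.9 row [0.0392, -0.5238, 0.338] [0.3119, -0.0006, 0.0029] dist 0.625
```

View pics/r3s.png

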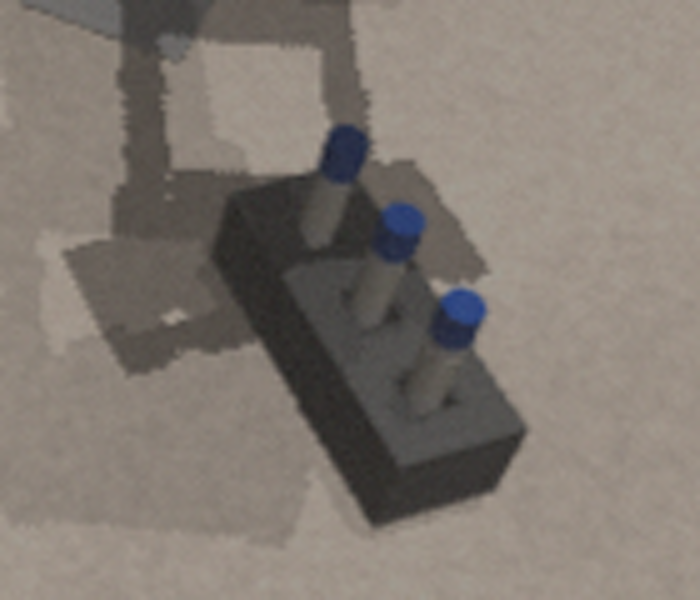

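Block a is full. Now I'll measure block b's holes.

```bash
python3 - <<'E'
from h import *
to([.39,-.335,.21],-63.8)
E
```

```text
t=29.10 cur [0.5226 0.2773 0.2481] yaw -46.1 tilt 0.17 q6 1.16 q1 0.36 w 0.542 F [ 0.9 -0.4 -0.6]
  -> yaw -63.8 dyaw -17.7 row [0.0392, -0.5198, 0.3495] [0.3084, -0.0006, 0.0029] dist 0.628
```

```bash
python3 -m jog '[[0,-0.26,0.175,0.15,0,0,0.05],[0,-0.26,0.175,0.15,0,0,0.05],[0,-0.26,0.175,0.15,0,0,0.05],[0,-0.26,0.175,0.15,0,0,0.05],[0,-0.26,0.175,0.15,0,0,0.05],[0.038,-0.52,0.35,0.309,0,0,0.05],[0.038,-0.52,0.35,0.309,0,0,0.05],[0.038,-0.52,0.35,0.309,0,0,0.05],[0.038,-0.52,0.35,0.309,0,0,0.05],[0.038,-0.52,0.35,0.309,0,0,0.05]]';python3 -m jog '[[0,0,0,0,0,0,0.05],[0,0,0,0,0,0,0.05],[0,0,0,0,0,0,0.05]]'; python3 - <<'E'
from h import *
to([.39,-.335,.21],-63.8)
c=arm.get_calibration("wrist"); p,d=arm.grab_frame("wrist"); cv2.imwrite("pics/wb.png",p[:,:,::-1]); np.savez("pics/wb.npz",p=p,d=d,**c)
E
```

```text
clock: 30.35
position: [0.3906, -0.3326, 0.2105]
tool_rot: [0.868, 1.394, -0.866]
force: [0.2, 0.5, 0.5]
width: 0.547
clock: 30.72
position: [0.3921, -0.3298, 0.2119]
tool_rot: [0.866, 1.393, -0.865]
force: [-0.6, -0.4, -0.9]
width: 0.547
t=30.73 cur [ 0.3921 -0.3298  0.2119] yaw -63.7 tilt 0.06 q6 0.26 q1 -0.85 w 0.547 F [-0.6 -0.4 -0.9]
  -> yaw -63.8 dyaw -0.1 row [0.0019, -0.0042, 0.0038] [0.0011, -0.0011, 0.0002] dist 0.006
```

View pics/wb.png

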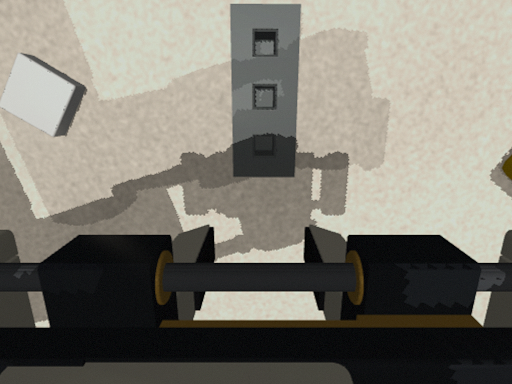

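```bash
python3 - <<'E'
from h import *
o=holes("pics/wb.npz",(185,345,0,180))
P=[x[0] for x in o]
for i in range(len(P)-1):
    d=P[i+1]-P[i]; print(np.linalg.norm(d),np.degrees(np.arctan2(d[1],d[0])))
q=np.load("pics/wb.npz"); X=cloud(q["d"],q); g=q["p"]
m=(abs(X[...,2]-.05)<.006)&(q["d"]>0)&(g.max(-1)<170)&(g.max(-1).astype(int)-g.min(-1)<25)
k,l,st,_=cv2.connectedComponentsWithStats(m.astype(np.uint8)); i=1+np.argmax(st[1:,4]); 
Y=X[l==i]; r=cv2.minAreaRect(Y[:,:2].astype(np.float32)); print(st[i],Y[:,2].mean(),r)
cc=np.array(r[0]);a=np.radians(r[2] if r[1][0]>r[1][1] else r[2]+90); e=np.array([np.cos(a),np.sin(a)])
print("from rect",[np.round(cc+e*s,4).tolist() for s in (-.045,0,.045)])
to([.47,.055,.25],-73.8)
E
```

```text
hole px 323.8 159.7 world [ 0.4399 -0.3761  0.05  ] sides mm [16.5 30.9 16.5 31.4]
hole px 263.9 143.7 world [ 0.428  -0.3175  0.05  ] sides mm [21.7 21.6 21.7 22.1]
hole px 264.2 96.4 world [ 0.4666 -0.2985  0.05  ] sides mm [22.7 22.  22.7 22.5]
hole px 265.1 42.0 world [ 0.5074 -0.279   0.05  ] sides mm [23.4 22.3 22.9 22.3]
0.059814285349977854 101.52972068770784
0.042981712752213956 26.173327083409273
0.04528491822676244 25.550264787254772
[  230     4    71   174 10160] 0.05026370219483414 ((0.4662591814994812, -0.2983080744743347), (0.1504281759262085, 0.0601169727742672), 25.9724178314209)
from rect [[0.4258, -0.318], [0.4663, -0.2983], [0.5067, -0.2786]]
t=30.77 cur [ 0.3923 -0.3298  0.2122] yaw -63.7 tilt 0.03 q6 0.26 q1 -0.85 w 0.547 F [ 0.   0.2 -0.2]
  -> yaw -73.8 dyaw -10.1 row [-0.0377, 0.2401, -0.3106] [0.176, -0.0005, 0.0001] dist 0.394
```

```bash
python3 - <<'E'
from h import *
to([.490,.046,.25],-73.8)
E
```

```text
t=30.77 cur [ 0.3923 -0.3298  0.2122] yaw -63.7 tilt 0.03 q6 0.26 q1 -0.85 w 0.547 F [ 0.   0.2 -0.2]
  -> yaw -73.8 dyaw -10.1 row [-0.0377, 0.254, -0.2937] [0.176, -0.0005, 0.0001] dist 0.390
```

```bash
python3 -m jog '[[-0.038,0,0,0,0,0,0.05],[-0.038,0.254,-0.294,0.176,0,0,0.05],[-0.038,0.254,-0.294,0.176,0,0,0.05],[-0.038,0.254,-0.294,0.176,0,0,0.05],[-0.038,0.254,-0.294,0.176,0,0,0.05],[-0.038,0.254,-0.294,0.176,0,0,0.05],[-0.038,0.254,-0.294,0.176,0,0,0.05],[-0.038,0.254,-0.294,0.176,0,0,0.05],[-0.038,0.254,-0.294,0.176,0,0,0.05]]'; python3 -m jog '[[0,0,0,0,0,0,0.05],[0,0,0,0,0,0,0.05]]'; python3 look.py r4
```

```text
clock: 31.9
position: [0.4898, 0.0459, 0.2502]
tool_rot: [0.997, 1.33, -0.998]
force: [-0.1, -0.3, 0.1]
width: 0.543
clock: 32.15
position: [0.49, 0.0434, 0.2503]
tool_rot: [1.001, 1.328, -1.002]
force: [0.0, -0.0, 0.6]
width: 0.546
cap px 257.3 25.3 mean [0.6185 0.0812] circ 0.6182 0.0814 r 9.3mm n 444 zmed 0.112
cap px 257.7 76.1 mean [0.5823 0.0706] circ 0.5824 0.0703 r 9.0mm n 369 zmed 0.112
cap px 3.5 76.9 mean [0.524  0.2719] circ 0.5234 0.2723 r 8.6mm n 162 zmed 0.112
cap px 258.0 122.7 mean [0.5463 0.06  ] circ 0.5462 0.06 r 8.7mm n 317 zmed 0.112
[0.2130675  0.03753122 0.0377045 ] row deg -63.657352833016795
t=32.20 cur [0.49   0.0435 0.2502] yaw -74.0 tilt 0.02 q6 1.22 q1 -0.07 w 0.543 F [ 0.7 -0.2 -0.1]
  -> yaw -153.7 dyaw -79.6 row [0.0502, 0.0956, -0.2103] [1.3898, 0.0003, -0.0001] dist 0.236
t=32.20 cur [0.49   0.0435 0.2502] yaw -74.0 tilt 0.02 q6 1.22 q1 -0.07 w 0.543 F [ 0.7 -0.2 -0.1]
  -> yaw -153.7 dyaw -79.6 row [0.1422, 0.0956, -0.2103] [1.3898, 0.0003, -0.0001] dist 0.271
```

View pics/r4.png

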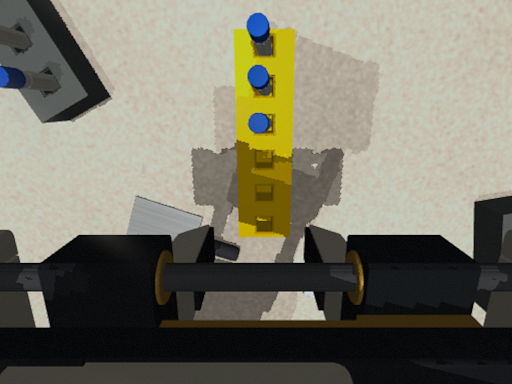

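```bash
sed -i 's/^C=caps(q)/C=caps(q); C=C[abs(C[:,1])<.16]/' look.py; python3 - <<'E'
from h import *
to([.5463,.06,.2],-73.8);to([.5463,.06,.108],-73.8)
E
```

```text
t=32.20 cur [0.49   0.0435 0.2502] yaw -74.0 tilt 0.02 q6 1.22 q1 -0.07 w 0.543 F [ 0.7 -0.2 -0.1]
  -> yaw -73.8 dyaw 0.2 row [0.0502, 0.0587, -0.0004] [-0.004, 0.0003, 0.0001] dist 0.077
t=32.20 cur [0.49   0.0435 0.2502] yaw -74.0 tilt 0.02 q6 1.22 q1 -0.07 w 0.543 F [ 0.7 -0.2 -0.1]
  -> yaw -73.8 dyaw 0.2 row [0.1422, 0.0587, -0.0005] [-0.004, 0.0003, 0.0001] dist 0.154
```

```bash
python3 -m jog '[[0.05,0.0585,-0.0005,0,0,0,0.05],[0.05,0.0585,-0.0005,0,0,0,0.05],[0.1,0.0585,-0.0005,0,0,0,0.05],[0.142,0.0585,-0.0005,0,0,0,0.05],[0.142,0.0585,-0.0005,0,0,0,0.05],[0.142,0.0585,-0.0005,0,0,0,0.01],[0.142,0.0585,-0.0005,0,0,0,0.01],[0.142,0.0585,-0.0005,0,0,0,0.01],[0.142,0.0585,-0.0005,0,0,0,0.01],[0.142,0.0585,-0.0005,0,0,0,0.01]]' 20; python3 -m jog '[[-0.03,0,0,0,0,0,0.01],[-0.06,0,0,0,0,0,0.01],[-0.1,0,0,0,0,0,0.01],[-0.142,0,0,0,0,0,0.01],[-0.142,0,0,0,0,0,0.01],[-0.142,0,0,0,0,0,0.01]]'; python3 - <<'E'
from h import *
to([.507,-.2788,.25],-64)
E
```

```text
clock: 33.45
position: [0.5472, 0.0607, 0.1092]
tool_rot: [1.0, 1.326, -0.999]
force: [1.0, -4.4, 4.9]
width: 0.192
clock: 34.2
position: [0.5455, 0.0617, 0.2493]
tool_rot: [1.0, 1.331, -1.001]
force: [-0.1, -0.1, -0.3]
width: 0.194
t=34.20 cur [0.5455 0.0617 0.2493] yaw -73.9 tilt 0.11 q6 1.26 q1 -0.03 w 0.194 F [-0.1 -0.1 -0.3]
  -> yaw -64 dyaw 9.9 row [-0.0008, -0.1314, 0.3165] [-0.1729, -0.0011, 0.0015] dist 0.343
```

```bash
python3 -m jog '[[0,-0.131,0.3165,-0.173,0,0,0.01],[0,-0.131,0.3165,-0.173,0,0,0.01],[0,-0.131,0.3165,-0.173,0,0,0.01],[0,-0.131,0.3165,-0.173,0,0,0.01],[0,-0.131,0.3165,-0.173,0,0,0.01],[0,-0.131,0.3165,-0.173,0,0,0.01],[0,-0.131,0.3165,-0.173,0,0,0.01],[0,-0.131,0.3165,-0.173,0,0,0.01],[0,-0.131,0.3165,-0.173,0,0,0.01]]'; python3 - <<'E'
from h import *
to([.507,-.2788,.109],-64)
s=arm.observe()
for n in ("scene","side"): heldtilt(n,s["position"],"x")
c=arm.get_calibration("wrist"); p,d=arm.grab_frame("wrist"); crop("pics/p4.png",p,180,340,80,270,4,1.3)
to([.507,-.2788,.109],-64)
E
```

```text
clock: 35.33
position: [0.5082, -0.2776, 0.2498]
tool_rot: [0.868, 1.392, -0.867]
force: [-0.6, -0.1, 0.4]
width: 0.193
t=35.33 cur [ 0.5082 -0.2776  0.2498] yaw -63.9 tilt 0.06 q6 0.48 q1 -0.63 w 0.193 F [-0.6 -0.1  0.4]
  -> yaw -64 dyaw -0.1 row [0.1408, -0.0016, 0.0007] [0.0016, -0.0011, 0.0003] dist 0.141
scene n [167, 97, 9, 22, 137] dxy/dz [0.031 0.087] xy at foot rel [ 0.0008 -0.0033] z [0.155 0.22 ]
side n [343, 101, 9, 24, 166] dxy/dz [0.019 0.087] xy at foot rel [-0.0079 -0.0031] z [0.156 0.221]
t=35.48 cur [ 0.5083 -0.278   0.2503] yaw -63.9 tilt 0.01 q6 0.48 q1 -0.63 w 0.183 F [-0.7 -0.8  0.2]
  -> yaw -64 dyaw -0.1 row [0.1413, -0.0015, 0.0001] [0.0015, 0.0001, -0.0001] dist 0.141
```

View pics/p4.png

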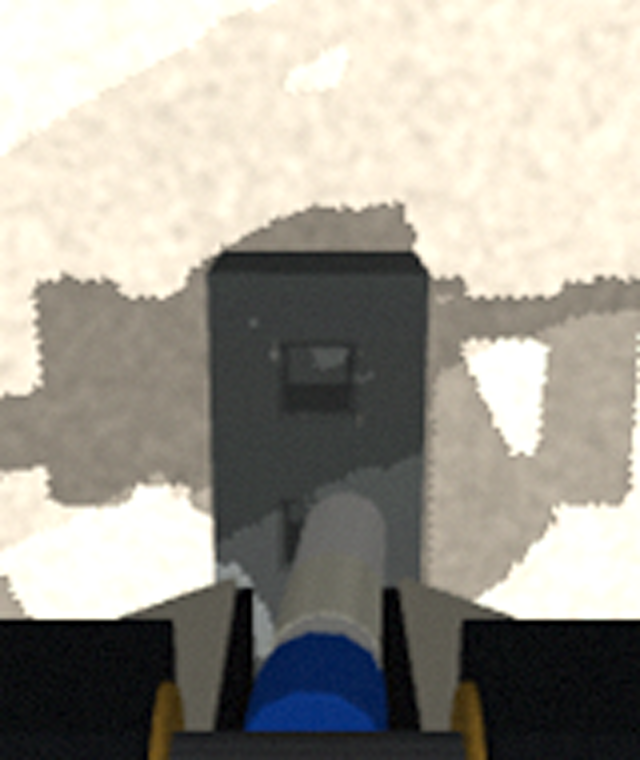

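```bash
python3 - <<'E'
from h import *
s=arm.observe(); R=Ro.from_rotvec(s["tool_rot"]).as_matrix(); c=arm.get_calibration("wrist"); p=s["position"]
def sil(dy,dz):
    ctr=p+R@np.array([.097-.008,dy,dz]); 
    th=np.linspace(0,6.28,200); best=[]
    # sphere silhouette: sample sphere
    n=np.random.default_rng(0).normal(size=(4000,3)); n/=np.linalg.norm(n,axis=1)[:,None]
    P=np.array([proj(c,ctr+.008*v) for v in n]); return P[:,1].min(),P[:,0].min(),P[:,0].max()
for dy,dz in [(0,0),(-.004,.004),(-.008,.004),(0,.004)]: print(dy,dz,np.round(sil(dy,dz),1))
print("cap top edge proj", proj(c,p+R@np.array([-.003,0,0])), proj(c,p+R@np.array([.017,.009,0])))
print(proj(c,[.507,-.2788,.05]))
E
```

```text
0 0 [195.4 248.  269.1]
-0.004 0.004 [200.5 253.3 274.4]
-0.008 0.004 [205.4 253.4 274.3]
0 0.004 [195.4 253.3 274.4]
cap top edge proj [258.37453159 268.4570315 ] [258.43338186 233.62540256]
[258.78389978 175.02784168]
```

The wrist silhouette puts the foot at about −5 mm in tool y and +5 mm in tool z. I'll compensate for both.

```bash
python3 -m jog '[[0.04,0.003,-0.005,0,0,0,0.01],[0.08,0.003,-0.005,0,0,0,0.01],[0.09,0.003,-0.005,0,0,0,0.01],[0.1,0.003,-0.005,0,0,0,0.01],[0.1,0.003,-0.005,0,0,0,0.01]]'; python3 - <<'E'
from h import *
to([.507,-.2788,.109],-64)
p,d=arm.grab_frame("scene"); crop("pics/p4s.png",p,120,240,90,190,6,1.4)
p,d=arm.grab_frame("side"); crop("pics/p4d.png",p,280,400,60,180,5,1.2)
E
```

```text
clock: 36.1
position: [0.5089, -0.2733, 0.1508]
tool_rot: [0.868, 1.39, -0.869]
force: [-0.1, -0.5, 0.3]
width: 0.191
t=36.10 cur [ 0.5089 -0.2733  0.1508] yaw -64.0 tilt 0.05 q6 0.49 q1 -0.63 w 0.191 F [-0.1 -0.5  0.3]
  -> yaw -64 dyaw -0.0 row [0.0418, -0.0041, 0.0041] [0.0001, 0.0008, -0.0003] dist 0.042
```

View pics/p4s.png

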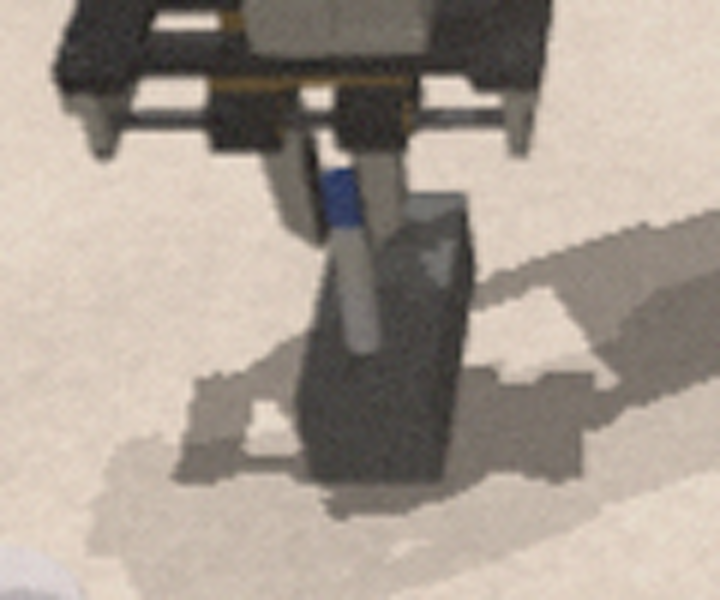

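View pics/p4d.png

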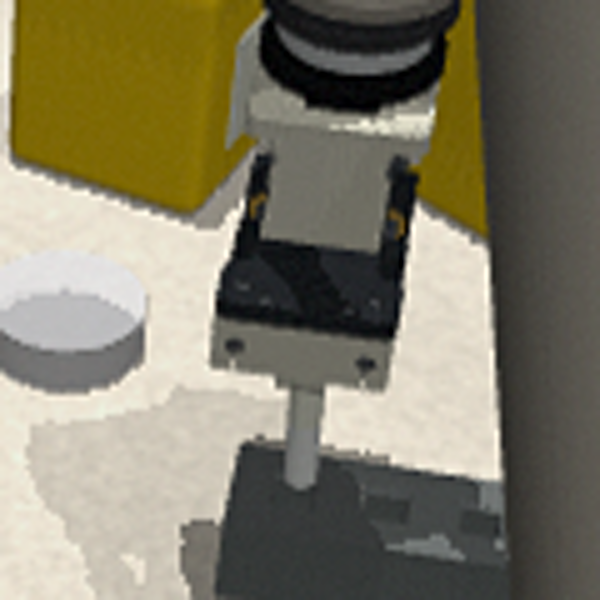

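```bash
python3 -m jog '[[0.006,0,0,0,0,0,0.01],[0.012,0,0,0,0,0,0.01],[0.018,-0.001,0.001,0,0,0,0.01],[0.024,-0.001,0.003,0,0,0,0.01],[0.024,-0.001,0.003,0,0,0,0.01]]'; python3 - <<'E'
from h import *
to([.507,-.2788,.109],-64)
p,d=arm.grab_frame("scene"); crop("pics/p4t.png",p,120,240,90,190,6,1.4)
E
```

```text
clock: 36.83
position: [0.5088, -0.2763, 0.1255]
tool_rot: [0.869, 1.391, -0.869]
force: [0.3, 0.7, -1.0]
width: 0.195
t=36.83 cur [ 0.5088 -0.2763  0.1255] yaw -64.0 tilt 0.05 q6 0.49 q1 -0.63 w 0.195 F [ 0.3  0.7 -1. ]
  -> yaw -64 dyaw 0.0 row [0.0165, -0.0027, 0.0015] [-0.0002, -0.0009, 0.0004] dist 0.017
```

View pics/p4t.png

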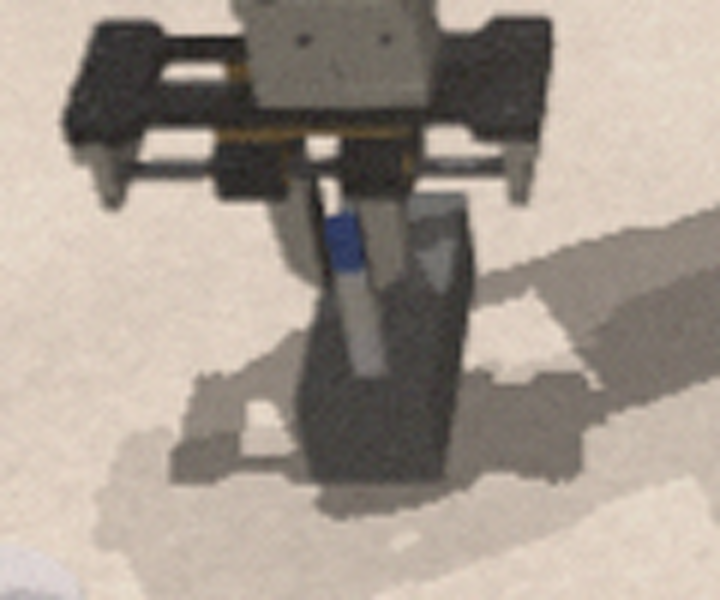

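The foot is in the hole. Pushing home and releasing.

```bash
python3 -m jog '[[0.006,-0.001,0.001,0,0,0,0.01],[0.012,-0.001,0.0015,0,0,0,0.01],[0.017,-0.001,0.0015,0,0,0,0.01],[0.018,-0.001,0.0015,0,0,0,0.01],[0.018,-0.001,0.0015,0,0,0,0.01]]'; python3 -m jog '[[0,0,0,0,0,0,0.05],[0,0,0,0,0,0,0.05],[0,0,0,0,0,0,0.05],[-0.05,0,0,0,0,0,0.05],[-0.1,0,0,0,0,0,0.05],[-0.142,0,0,0,0,0,0.05],[-0.142,0,0,0,0,0,0.05],[-0.142,0,0,0,0,0,0.05]]';  python3 - <<'E'
from h import *
p,d=arm.grab_frame("scene"); crop("pics/r4s.png",p,120,240,90,190,6,1.4)
to([.525,.054,.25],-73.8)
E
```

```text
clock: 37.5
position: [0.5093, -0.2787, 0.1091]
tool_rot: [0.868, 1.388, -0.869]
force: [0.5, 1.0, 6.7]
width: 0.193
clock: 38.5
position: [0.5083, -0.2778, 0.2493]
tool_rot: [0.869, 1.392, -0.869]
force: [0.3, -0.3, -0.4]
width: 0.547
t=38.55 cur [ 0.5081 -0.2777  0.2487] yaw -64.0 tilt 0.15 q6 0.48 q1 -0.63 w 0.544 F [-0.4  0.3 -0.9]
  -> yaw -73.8 dyaw -9.8 row [-0.0008, 0.1606, -0.2908] [0.171, -0.0022, 0.0016] dist 0.332
```

View pics/r4s.png

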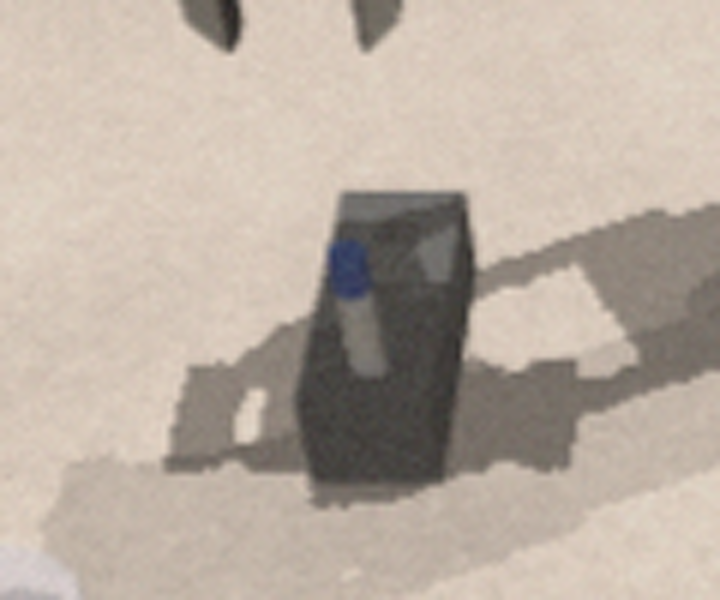

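Tube 4 is in. On to tube 5.

```bash
python3 -m jog '[[0,0.16,-0.291,0.171,0,0,0.05],[0,0.16,-0.291,0.171,0,0,0.05],[0,0.16,-0.291,0.171,0,0,0.05],[0,0.16,-0.291,0.171,0,0,0.05],[0,0.16,-0.291,0.171,0,0,0.05],[0,0.16,-0.291,0.171,0,0,0.05],[0,0.16,-0.291,0.171,0,0,0.05],[0,0.16,-0.291,0.171,0,0,0.05],[0,0.16,-0.291,0.171,0,0,0.05]]'; python3 look.py r5
```

```text
clock: 39.67
position: [0.5249, 0.0523, 0.2498]
tool_rot: [0.999, 1.33, -1.0]
force: [0.2, -0.1, 0.2]
width: 0.548
cap px 255.0 73.3 mean [0.6186 0.0824] circ 0.6182 0.0827 r 9.2mm n 378 zmed 0.112
cap px 7.3 120.2 mean [0.5237 0.2755] circ 0.5237 0.2766 r 9.0mm n 295 zmed 0.112
cap px 255.5 120.4 mean [0.5824 0.0717] circ 0.5823 0.0716 r 8.7mm n 321 zmed 0.112
[0.03772701] row deg 16.491688110976146
t=39.73 cur [0.525  0.0524 0.25  ] yaw -73.9 tilt 0.03 q6 1.24 q1 -0.05 w 0.545 F [0.3 0.4 0.6]
  -> yaw -73.5 dyaw 0.4 row [0.0499, 0.0606, -0.0026] [-0.0069, 0.0001, 0.0005] dist 0.079
t=39.73 cur [0.525  0.0524 0.25  ] yaw -73.9 tilt 0.03 q6 1.24 q1 -0.05 w 0.545 F [0.3 0.4 0.6]
  -> yaw -73.5 dyaw 0.4 row [0.1419, 0.0606, -0.0026] [-0.0069, 0.0001, 0.0005] dist 0.154
```

View pics/r5.png

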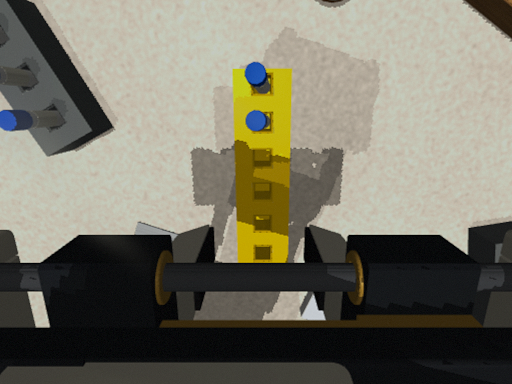

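```bash
python3 -m jog '[[0.05,0.0595,-0.0025,0,0,0,0.05],[0.05,0.0595,-0.0025,0,0,0,0.05],[0.1,0.0595,-0.0025,0,0,0,0.05],[0.142,0.0595,-0.0025,0,0,0,0.05],[0.142,0.0595,-0.0025,0,0,0,0.05],[0.142,0.0595,-0.0025,0,0,0,0.01],[0.142,0.0595,-0.0025,0,0,0,0.01],[0.142,0.0595,-0.0025,0,0,0,0.01],[0.142,0.0595,-0.0025,0,0,0,0.01],[0.142,0.0595,-0.0025,0,0,0,0.01]]' 20; python3 -m jog '[[-0.03,0,0,0,0,0,0.01],[-0.06,0,0,0,0,0,0.01],[-0.1,0,0,0,0,0,0.01],[-0.142,0,0,0,0,0,0.01],[-0.142,0,0,0,0,0,0.01],[-0.142,0,0,0,0,0,0.01]]'; python3 - <<'E'
from h import *
to([.4664,-.2984,.25],-64)
E
```

```text
clock: 40.98
position: [0.5823, 0.0719, 0.1092]
tool_rot: [0.998, 1.327, -0.997]
force: [0.0, -4.4, 5.8]
width: 0.195
clock: 41.72
position: [0.5807, 0.0729, 0.2493]
tool_rot: [0.998, 1.332, -0.999]
force: [-0.7, -0.6, -0.4]
width: 0.194
t=41.73 cur [0.5807 0.0729 0.2493] yaw -73.8 tilt 0.11 q6 1.28 q1 -0.01 w 0.194 F [-0.7 -0.6 -0.4]
  -> yaw -64 dyaw 9.8 row [-0.0007, -0.2135, 0.3246] [-0.1708, -0.0011, 0.0016] dist 0.389
```

```bash
python3 -m jog '[[0,-0.2135,0.3245,-0.171,0,0,0.01],[0,-0.2135,0.3245,-0.171,0,0,0.01],[0,-0.2135,0.3245,-0.171,0,0,0.01],[0,-0.2135,0.3245,-0.171,0,0,0.01],[0,-0.2135,0.3245,-0.171,0,0,0.01],[0,-0.2135,0.3245,-0.171,0,0,0.01],[0,-0.2135,0.3245,-0.171,0,0,0.01],[0,-0.2135,0.3245,-0.171,0,0,0.01],[0,-0.2135,0.3245,-0.171,0,0,0.01],[0,-0.2135,0.3245,-0.171,0,0,0.01]]'; cat > foot.py <<'E'
from h import *
import sys
s=arm.observe(); R=Ro.from_rotvec(s["tool_rot"]).as_matrix(); c=arm.get_calibration("wrist"); P0=s["position"]
p,d=arm.grab_frame("wrist"); crop(f"pics/{sys.argv[1]}.png",p,180,340,80,270,4,1.3)
n=np.random.default_rng(0).normal(size=(3000,3)); n/=np.linalg.norm(n,axis=1)[:,None]
for dy,dz in [(0,0),(-.005,.005)]:
    ctr=P0+R@np.array([.093-.004,dy,dz]); Q=np.array([proj(c,ctr+.008*v) for v in n])
    print("model foot",dy,dz,"crop px top row %.0f cols %.0f %.0f"%((Q[:,1].min()-80)*4,(Q[:,0].min()-180)*4,(Q[:,0].max()-180)*4))
E
python3 foot.py p5; python3 -c "
from h import *
to([.4664,-.2984,.109],-64)"
```

```text
clock: 42.98
position: [0.4675, -0.297, 0.2502]
tool_rot: [0.867, 1.391, -0.867]
force: [-0.9, -0.3, -0.3]
width: 0.195
model foot 0 0 crop px top row 462 cols 272 356
model foot -0.005 0.005 crop px top row 487 cols 298 382
t=43.02 cur [ 0.4675 -0.2972  0.2503] yaw -63.9 tilt 0.01 q6 0.41 q1 -0.70 w 0.188 F [-0.6  0.1 -0.4]
  -> yaw -64 dyaw -0.1 row [0.1413, -0.0015, 0.0006] [0.0021, -0.0001, -0.0001] dist 0.141
```

View pics/p5.png

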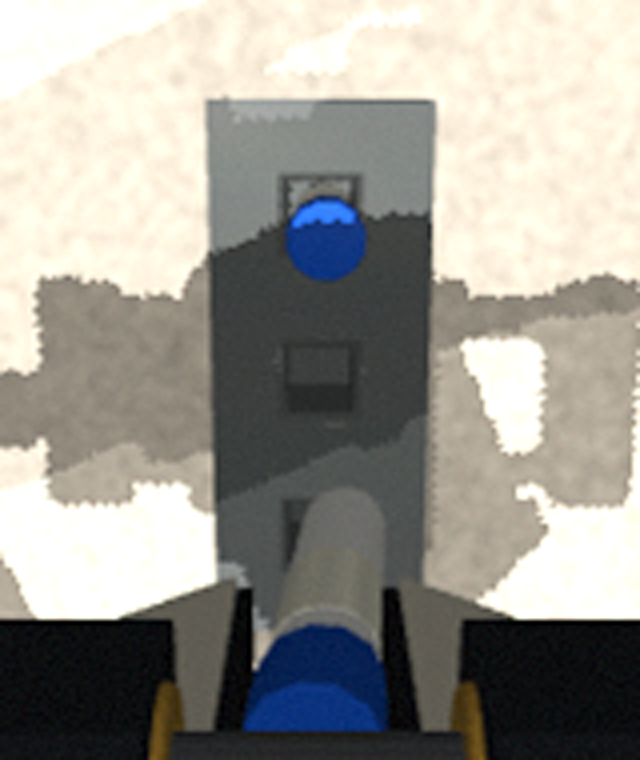

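Same offset as tube 4 (about −5, +5 mm). Same compensation.

```bash
python3 -m jog '[[0.04,0.003,-0.0045,0,0,0,0.01],[0.08,0.003,-0.0045,0,0,0,0.01],[0.09,0.003,-0.0045,0,0,0,0.01],[0.1,0.003,-0.0045,0,0,0,0.01],[0.106,0.003,-0.0045,0,0,0,0.01],[0.112,0.003,-0.0045,0,0,0,0.01],[0.118,0.002,-0.003,0,0,0,0.01],[0.124,0.002,-0.001,0,0,0,0.01],[0.124,0.002,-0.001,0,0,0,0.01]]'; python3 - <<'E'
from h import *
to([.4675,-.2975,.109],-64)
p,d=arm.grab_frame("scene"); crop("pics/p5s.png",p,120,240,90,190,6,1.4)
E
```

```text
clock: 44.15
position: [0.4682, -0.2967, 0.1257]
tool_rot: [0.869, 1.391, -0.869]
force: [0.8, 1.4, -1.5]
width: 0.19
t=44.15 cur [ 0.4682 -0.2967  0.1257] yaw -64.0 tilt 0.05 q6 0.41 q1 -0.70 w 0.190 F [ 0.8  1.4 -1.5]
  -> yaw -64 dyaw 0.0 row [0.0167, -0.0009, 0.0004] [-0.0002, -0.0009, 0.0002] dist 0.017
```

View pics/p5s.png

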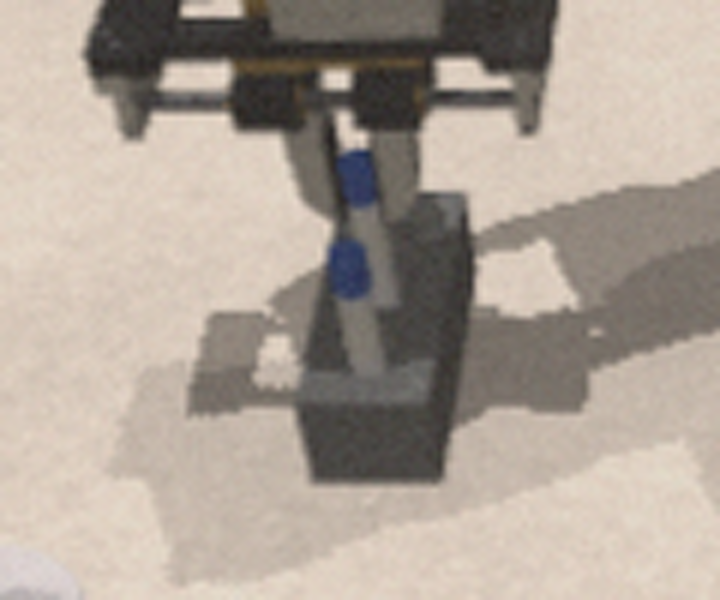

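```bash
python3 -m jog '[[0.006,-0.001,0.001,0,0,0,0.01],[0.012,-0.001,0.001,0,0,0,0.01],[0.017,-0.001,0.001,0,0,0,0.01],[0.0185,-0.001,0.001,0,0,0,0.01],[0.0185,-0.001,0.001,0,0,0,0.01]]'; python3 -m jog '[[0,0,0,0,0,0,0.05],[0,0,0,0,0,0,0.05],[0,0,0,0,0,0,0.05],[-0.05,0,0,0,0,0,0.05],[-0.1,0,0,0,0,0,0.05],[-0.142,0,0,0,0,0,0.05],[-0.142,0,0,0,0,0,0.05],[-0.142,0,0,0,0,0,0.05]]';  python3 - <<'E'
from h import *
p,d=arm.grab_frame("scene"); crop("pics/r5s.png",p,120,240,90,190,6,1.4)
to([.56,.064,.25],-73.8)
E
```

```text
clock: 44.82
position: [0.4685, -0.2987, 0.109]
tool_rot: [0.868, 1.388, -0.869]
force: [-0.5, 2.8, 11.6]
width: 0.186
clock: 45.82
position: [0.4674, -0.2979, 0.2488]
tool_rot: [0.869, 1.392, -0.869]
force: [0.4, -0.6, -0.7]
width: 0.544
t=45.88 cur [ 0.4673 -0.2978  0.2483] yaw -64.0 tilt 0.15 q6 0.41 q1 -0.71 w 0.543 F [-0.3  0.3 -0.2]
  -> yaw -73.8 dyaw -9.8 row [-0.0013, 0.2419, -0.2845] [0.171, -0.0022, 0.0014] dist 0.373
```

View pics/r5s.png

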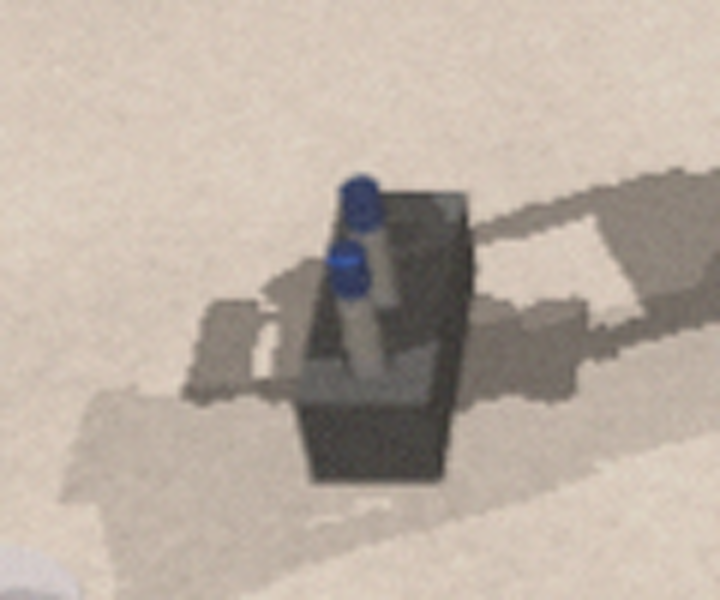

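Tube 5 is home. Now the last one.

```bash
python3 -m jog '[[-0.001,0.242,-0.285,0.171,0,0,0.05],[-0.001,0.242,-0.285,0.171,0,0,0.05],[-0.001,0.242,-0.285,0.171,0,0,0.05],[-0.001,0.242,-0.285,0.171,0,0,0.05],[-0.001,0.242,-0.285,0.171,0,0,0.05],[-0.001,0.242,-0.285,0.171,0,0,0.05],[-0.001,0.242,-0.285,0.171,0,0,0.05],[-0.001,0.242,-0.285,0.171,0,0,0.05],[-0.001,0.242,-0.285,0.171,0,0,0.05],[-0.001,0.242,-0.285,0.171,0,0,0.05]]'; sed -i 's/else -73$/else -73.7/' look.py; python3 look.py r6
```

```text
clock: 47.12
position: [0.5603, 0.0628, 0.2506]
tool_rot: [1.0, 1.329, -1.0]
force: [-0.4, -0.7, -0.1]
width: 0.547
cap px 253.6 118.9 mean [0.6185 0.084 ] circ 0.618 0.084 r 8.7mm n 324 zmed 0.112
cap px 16.5 162.5 mean [0.5237 0.2765] circ 0.5238 0.2765 r 9.0mm n 302 zmed 0.112
[] row deg 0.0
t=47.17 cur [0.5603 0.0629 0.2507] yaw -73.9 tilt 0.01 q6 1.27 q1 -0.02 w 0.546 F [ 0.3 -0.2 -0.7]
  -> yaw -73.7 dyaw 0.2 row [0.0507, 0.0618, -0.0042] [-0.0035, 0.0001, 0.0001] dist 0.080
t=47.17 cur [0.5603 0.0629 0.2507] yaw -73.9 tilt 0.01 q6 1.27 q1 -0.02 w 0.546 F [ 0.3 -0.2 -0.7]
  -> yaw -73.7 dyaw 0.2 row [0.1427, 0.0618, -0.0042] [-0.0035, 0.0001, 0.0001] dist 0.156
```

View pics/r6.png

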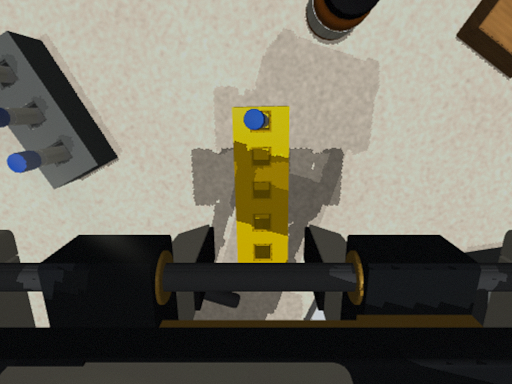

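```bash
python3 -m jog '[[0.05,0.061,-0.004,0,0,0,0.05],[0.05,0.061,-0.004,0,0,0,0.05],[0.1,0.061,-0.004,0,0,0,0.05],[0.1425,0.061,-0.004,0,0,0,0.05],[0.1425,0.061,-0.004,0,0,0,0.05],[0.1425,0.061,-0.004,0,0,0,0.01],[0.1425,0.061,-0.004,0,0,0,0.01],[0.1425,0.061,-0.004,0,0,0,0.01],[0.1425,0.061,-0.004,0,0,0,0.01],[0.1425,0.061,-0.004,0,0,0,0.01]]' 20; python3 -m jog '[[-0.03,0,0,0,0,0,0.01],[-0.06,0,0,0,0,0,0.01],[-0.1,0,0,0,0,0,0.01],[-0.142,0,0,0,0,0,0.01],[-0.142,0,0,0,0,0,0.01],[-0.142,0,0,0,0,0,0.01]]'; python3 - <<'E'
from h import *
to([.4259,-.3178,.25],-64)
E
```

```text
clock: 48.42
position: [0.6186, 0.0845, 0.1093]
tool_rot: [0.999, 1.327, -0.997]
force: [0.1, -2.3, 5.1]
width: 0.193
clock: 49.18
position: [0.6172, 0.0852, 0.2492]
tool_rot: [0.998, 1.331, -0.999]
force: [-0.4, 0.7, -0.2]
width: 0.19
t=49.17 cur [0.6172 0.0852 0.2492] yaw -73.8 tilt 0.11 q6 1.30 q1 0.01 w 0.190 F [-0.4  0.7 -0.2]
  -> yaw -64 dyaw 9.8 row [-0.0005, -0.2962, 0.3335] [-0.1709, -0.0009, 0.0016] dist 0.446
```

```bash
python3 -m jog '[[0,-0.296,0.3335,-0.171,0,0,0.01],[0,-0.296,0.3335,-0.171,0,0,0.01],[0,-0.296,0.3335,-0.171,0,0,0.01],[0,-0.296,0.3335,-0.171,0,0,0.01],[0,-0.296,0.3335,-0.171,0,0,0.01],[0,-0.296,0.3335,-0.171,0,0,0.01],[0,-0.296,0.3335,-0.171,0,0,0.01],[0,-0.296,0.3335,-0.171,0,0,0.01],[0,-0.296,0.3335,-0.171,0,0,0.01],[0,-0.296,0.3335,-0.171,0,0,0.01]]';python3 -m jog '[[0,0,0,0,0,0,0.01],[0,0,0,0,0,0,0.01]]'
python3 foot.py p6; python3 -c "
from h import *
to([.4259,-.3178,.109],-64)"
```

```text
clock: 50.42
position: [0.4272, -0.3164, 0.2496]
tool_rot: [0.868, 1.392, -0.867]
force: [0.1, -0.1, -0.6]
width: 0.194
clock: 50.68
position: [0.4272, -0.317, 0.2503]
tool_rot: [0.868, 1.391, -0.868]
force: [-0.3, -0.3, 0.3]
width: 0.19
model foot 0 0 crop px top row 462 cols 272 356
model foot -0.005 0.005 crop px top row 487 cols 298 383
t=50.73 cur [ 0.4271 -0.3172  0.2503] yaw -63.9 tilt 0.01 q6 0.33 q1 -0.78 w 0.188 F [ 0.8 -0.5  0.4]
  -> yaw -64 dyaw -0.1 row [0.1413, -0.0013, -0.0] [0.0013, 0.0002, -0.0] dist 0.141
```

View pics/p6.png

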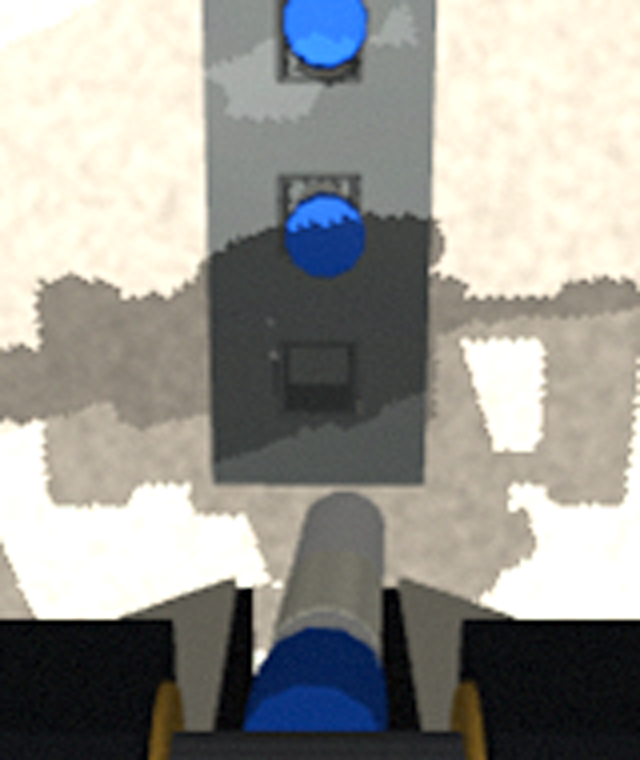

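```bash
python3 -m jog '[[0.04,0.003,-0.005,0,0,0,0.01],[0.08,0.003,-0.005,0,0,0,0.01],[0.09,0.003,-0.005,0,0,0,0.01],[0.1,0.003,-0.005,0,0,0,0.01],[0.106,0.003,-0.005,0,0,0,0.01],[0.112,0.003,-0.005,0,0,0,0.01],[0.118,0.002,-0.0035,0,0,0,0.01],[0.124,0.002,-0.0015,0,0,0,0.01],[0.124,0.002,-0.0015,0,0,0,0.01]]'; python3 - <<'E'
from h import *
to([.427,-.317,.109],-64)
p,d=arm.grab_frame("scene"); crop("pics/p6s.png",p,120,240,70,170,6,1.4)
E
```

```text
clock: 51.85
position: [0.4278, -0.3157, 0.1257]
tool_rot: [0.869, 1.391, -0.869]
force: [1.0, 0.6, -0.5]
width: 0.186
t=51.85 cur [ 0.4278 -0.3157  0.1257] yaw -64.0 tilt 0.03 q6 0.34 q1 -0.78 w 0.186 F [ 1.   0.6 -0.5]
  -> yaw -64 dyaw 0.0 row [0.0167, -0.0013, 0.0008] [-0.0001, -0.0005, 0.0001] dist 0.017
```

View pics/p6s.png

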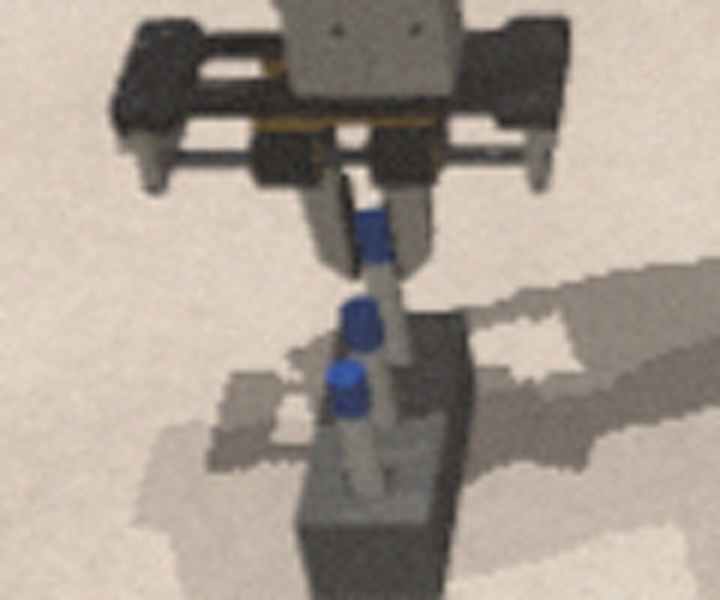

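```bash
python3 -m jog '[[0.006,-0.001,0.001,0,0,0,0.01],[0.012,-0.001,0.001,0,0,0,0.01],[0.017,-0.001,0.001,0,0,0,0.01],[0.0185,-0.001,0.001,0,0,0,0.01],[0.0185,-0.001,0.001,0,0,0,0.01]]'; python3 -m jog '[[0,0,0,0,0,0,0.05],[0,0,0,0,0,0,0.05],[0,0,0,0,0,0,0.05],[-0.05,0,0,0,0,0,0.05],[-0.1,0,0,0,0,0,0.05],[-0.142,0,0,0,0,0,0.05],[-0.142,0,0,0,0,0,0.05],[-0.142,-0.05,0,0,0,0,0.05],[-0.142,-0.05,0,0,0,0,0.05]]';  python3 - <<'E'
from h import *
for n in ("scene","side","wrist"):
    c=arm.get_calibration(n); p,d=arm.grab_frame(n); cv2.imwrite(f"pics/{n}_end.png",p[:,:,::-1]); q=dict(c,p=p,d=d)
    print(n)
    try: caps(q)
    except Exception as e: print(e)
    if n!="wrist": 
        X=cloud(d,c); pi=p.astype(int)
        blue=(pi[...,2]>pi[...,0]+25)&(pi[...,2]>pi[...,1]+15)&(d>0)&(X[...,2]>.08)&(X[...,2]<.2)
        k,l,st,_=cv2.connectedComponentsWithStats(blue.astype(np.uint8))
        for i in range(1,k):
            if st[i,4]>15: print("  blue",st[i].tolist(),"zmax %.3f"%np.percentile(X[l==i][:,2],97),"xy",np.round(X[l==i].mean(0),3))
E
```

```text
clock: 52.52
position: [0.4282, -0.3179, 0.1091]
tool_rot: [0.868, 1.387, -0.869]
force: [0.9, 1.8, 10.3]
width: 0.19
clock: 53.65
position: [0.3802, -0.3394, 0.2485]
tool_rot: [0.871, 1.392, -0.871]
force: [-0.7, 0.6, 0.9]
width: 0.546
scene
cap px 400.3 223.6 mean [0.5551 0.309 ] circ 0.5552 0.3086 r 8.1mm n 39 zmed 0.111
cap px 412.4 240.9 mean [0.5877 0.3408] circ 0.5878 0.341 r 8.0mm n 48 zmed 0.111
  blue [179, 109, 6, 9, 28] zmax 0.114 xy [ 0.43  -0.315  0.109]
  blue [177, 119, 6, 9, 32] zmax 0.112 xy [ 0.468 -0.298  0.107]
  blue [174, 130, 7, 9, 39] zmax 0.113 xy [ 0.508 -0.277  0.107]
  blue [386, 205, 8, 7, 44] zmax 0.113 xy [0.523 0.278 0.111]
  blue [396, 221, 9, 10, 55] zmax 0.113 xy [0.556 0.309 0.11 ]
  blue [408, 238, 9, 7, 52] zmax 0.114 xy [0.588 0.34  0.111]
side
cap px 341.0 138.9 mean [ 0.5047 -0.2775] circ 0.5045 -0.2771 r 11.4mm n 41 zmed 0.112
cap px 360.2 141.7 mean [ 0.4649 -0.2966] circ 0.4638 -0.2963 r 11.8mm n 42 zmed 0.112
cap px 380.0 144.7 mean [ 0.4244 -0.3162] circ 0.4235 -0.3158 r 10.9mm n 38 zmed 0.112
cap px 157.8 296.8 mean [0.5207 0.277 ] circ
[... 165 characters left out ...]
irc 0.5523 0.3079 r 10.5mm n 92 zmed 0.112
  blue [337, 136, 8, 11, 75] zmax 0.114 xy [ 0.504 -0.276  0.107]
  blue [356, 139, 9, 11, 77] zmax 0.115 xy [ 0.464 -0.295  0.107]
  blue [376, 142, 8, 11, 78] zmax 0.115 xy [ 0.424 -0.314  0.107]
  blue [153, 292, 12, 15, 128] zmax 0.114 xy [0.519 0.278 0.109]
  blue [127, 294, 13, 14, 131] zmax 0.114 xy [0.551 0.308 0.108]
  blue [100, 296, 13, 14, 133] zmax 0.115 xy [0.583 0.34  0.109]
wrist
cap px 260.6 18.4 mean [ 0.5073 -0.2795] circ 0.5072 -0.2798 r 9.3mm n 458 zmed 0.112
cap px 260.9 77.9 mean [ 0.4681 -0.2989] circ 0.4679 -0.2988 r 9.0mm n 383 zmed 0.112
cap px 260.3 133.1 mean [ 0.4277 -0.3181] circ 0.4278 -0.3182 r 8.9mm n 326 zmed 0.112
```

View pics/scene_end.png

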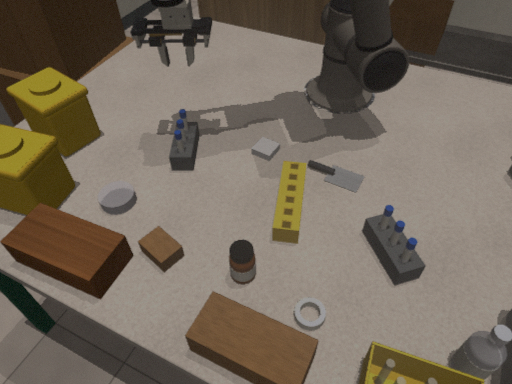

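View pics/wrist_end.png

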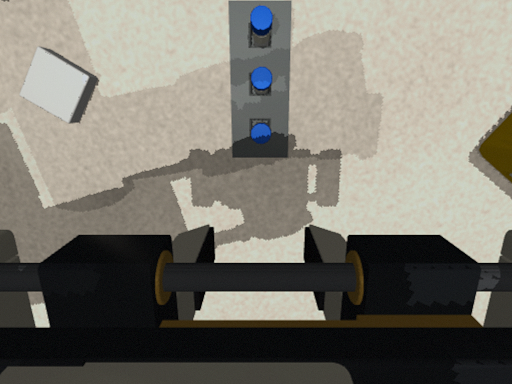

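All six caps read 0.112 m high, which is fully home, and sit within about 2 mm of the hole centres. The rack is empty and the gripper is clear, so I'm handing in.

```bash
python3 -c "
from rig import arm
print(arm.sign_off(), arm.observe()['clock'])"
```

```text
the job is handed in; nothing more can be done
the job is handed in; nothing more can be done
```

I pushed both grey blocks over onto their plain bases, holes up, and moved all six tubes from the yellow rack into them: three in block_a and three in block_b. The job is handed in at about 54 s of the 210 s allowed. It reports no verdict.

- **Final checks:** in the wrist and scene cameras all six caps are 111–114 mm above the bench, where a fully seated tube reads 112 mm. The cap centres are within about 2 mm of the measured hole centres. The rack is empty, and the bystanders look in place in the final pictures; I did not measure their positions. The gripper was about 250 mm up and clear of everything.
- **Disagreement between cameras:** the side camera put the caps up to about 3–4 mm from where the wrist camera put them. I took that as calibration error and coarse resolution.
- **On the way:** the rack was knocked about 35 mm aside after the first tube, so I measured it again before each later pick. Tubes 2 to 6 were held slightly tilted, with the foot about 4–5 mm off. I corrected for that at the hole mouths, and they went in with under 12 N of push.

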